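# Close the steel sample tins and pile them under a weight

### The arm

A 6-joint arm with a two-finger parallel gripper is mounted at the origin on the work surface. World frame = base frame: x ahead of the robot, y to its left, z up, the work surface at z = 0. Lengths are in m, angles in degrees, forces in N, time in s.
With the tool pointing down it reaches from about 0.4 to 0.825 m from the base axis. Payload 7 kg.
Tool frame: the origin (TCP) lies midway between the tips of the shut fingers; the grasp point (between the pads) lies 19 mm behind it (r.grip_depth is the distance from the TCP to the grasp point, in m); z points along the fingers, y is the line along which they close (so a half turn about z gives the same grasp; the last joint's range is limited). The gripper opens to 88 mm and grips with 3 to 60 N. Pads are 19 mm wide; open, the fingers measure 130 mm over their backs; the gripper's body (78 mm by 193 mm) begins 47 mm behind the grasp point.
Start: joints at [-55.17, 20.546, 0.682, 0, -70.136, -16.507], TCP at [0.212, -0.641, 0.227] pointing down, gripper open.
Joint ranges: [-176.03, 176.03], [-82.01, 121.73], [-58.28, 71.71], [-173.87, 95.51], [-174.79, -0.11], [-173.66, 173.66]. Speed limits (degrees/s): [136.94, 136.94, 172.46, 180, 180, 180].

### API

Orientations are given as [roll, pitch, yaw] about the fixed x, y, z axes, in that order (R = Rz(yaw) Ry(pitch) Rx(roll)).
In Python, from plant import r, capture, close_job, search_frame, outline_of gives the robot as it stands.
- The arm moves only by the shell command python3 -m creep 'ROWS' [FORCE]. ROWS is JSON, a list of rows, each a list of 7 numbers: the finger opening in mm, from 0 to 87.6, then the shift along the world's x, y, z in units of 25 mm (1.0 is 25 mm), then the turn, a rotation vector about the world's x, y, z in degrees. In form: [[hand, x, y, z, ax, ay, az], ...]. A call has 1 to 8 rows; each row shifts and turns the commanded pose from where the row before left it; what a row does not reach is not made up. A row lasts 1/12 s, in which the tool goes at most 41.7 mm and 7.16 degrees, less where a joint would pass 70% of its speed; a pose out of reach is approached as far as the arm can. A call is refused whole if a number of a shift passes 1 or a number of a turn 7.16, either way. A call with a gripper value outside its range is refused whole. The fingers move at their own pace and stop on an object; FORCE is the grip in N (left out, the last holds). Time passes only in rows, so rows that do not move let the fingers close. It gives the time, the measured TCP pose, the force, the opening and the grip force at its end, in the units of the state.
- r.get_state(): the state, without advancing time (a new reading comes with each control period).
- capture(name): name is "side" or "top" or "wrist"; returns a dict with "frame" (400x640x3 uint8, red, green, blue), "K" (3x3 intrinsics, pixels), "origin" and "rotation" of the camera in the world. Camera axes: x right, y down, z forward; pixel columns grow to the right and rows downward; lengths in m; the calibration is good to about 2 mm. A picture is of the moment at which its call begins. There is no depth.
- close_job(): hands the job in; it is judged then, once.
Trained networks look in a picture, given as the dict that the camera call returned (one of the last four; its "shot" number tells which), for a name from the list of things; names that differ only in an ending like _2 or _b are one class to them, and where a whole thing is asked for, a point or a joint stands for the part that bears it (a point fixed in the world has none). Each returns a list of dicts, best first, with "conf" (0 to 1); they miss things now and then, are a little off and sometimes report something else, mostly with a low value. They report only what shows in the picture. A call takes as long as a camera call.
- search_frame(picture, target): "bbox" ([left, top, right, bottom] in pixels, round what is visible of it).
- outline_of(picture, target): "region" (400x640 bool, what is visible of it) and "bbox" ([left, top, right, bottom] in pixels, round what is visible of it).
The state is a dict: "time_s": time; "joints": joint angles; "qd": joint speeds; "joint_torque": joint torques, N m; "tcp_pos": TCP position; "eef_rot": TCP orientation; "contact_force": force on the tool from outside, world axes, zero at the start; "moment": the same for the moment, N m; "gripper_width": finger opening in m; "gripper_force": force on a finger pad.
Only numpy, scipy, OpenCV 4.12 (cv2) and the standard library are available. Lean on these libraries where they do the work, as an engineer would, in place of code of your own. Each camera call takes 0.05 s, during which the arm holds its last target. There are 200 camera calls.

### The job

Get the sample tins ready for the steriliser: first close every steel tin on the bench with the lid of its own shape and size, pressed fully home, and then stack the closed tins on the middle of the aluminium carrier plate in one neat upright pile, largest at the bottom and smallest on top, centred over one another and with the sides of the square tins parallel to the sides of the plate; last, stand the brass weight on the middle of the top lid to hold the pile down. Three or four tins are out, so there may be a spare lid, which may stay where it is; leave the glass beaker and the small blue-capped jar among them standing where they are.

Things in the scene. Friction and masses are not known exactly. Their poses are not given: they have to be found in the camera images.
- tin_a: the largest tin: open, square, stainless steel, 66 x 66 mm outside, 34 mm high, walls and floor 4 mm. Origin at the centre of its underside, z up; x and y square to its sides. It may be absent; its lid then is a spare.
- lid_a: square stainless steel lid of tin_a, flat on top: a plate 64 x 64 mm, 10 mm thick, with a plug below it 54 x 54 mm, 7 mm deep, that drops into the tin (2 mm of play all round) until the plate rests on the rim; it lies plug down. Origin at the centre of the plug's underside (27 mm above the tin's underside when closed), z up; x and y square to its sides. A closed tin is 44 mm high.
- tin_b: the second largest tin: open, round, stainless steel, 60 mm in diameter outside, 34 mm high, walls and floor 4 mm. Origin at the centre of its underside, z up. It may be absent; its lid then is a spare.
- lid_b: round stainless steel lid of tin_b, flat on top: a plate 58 mm in diameter, 10 mm thick, with a plug below it 48 mm in diameter, 7 mm deep, that drops into the tin (2 mm of play all round) until the plate rests on the rim; it lies plug down. Origin at the centre of the plug's underside (27 mm above the tin's underside when closed), z up. A closed tin is 44 mm high.
- tin_c: the third largest tin: open, square, stainless steel, 46 x 46 mm outside, 34 mm high, walls and floor 4 mm. Origin at the centre of its underside, z up; x and y square to its sides. It may be absent; its lid then is a spare.
- lid_c: square stainless steel lid of tin_c, flat on top: a plate 44 x 44 mm, 10 mm thick, with a plug below it 34 x 34 mm, 7 mm deep, that drops into the tin (2 mm of play all round) until the plate rests on the rim; it lies plug down. Origin at the centre of the plug's underside (27 mm above the tin's underside when closed), z up; x and y square to its sides. A closed tin is 44 mm high.
- tin_d: the smallest tin: open, round, stainless steel, 40 mm in diameter outside, 34 mm high, walls and floor 4 mm. Origin at the centre of its underside, z up. It may be absent; its lid then is a spare.
- lid_d: round stainless steel lid of tin_d, flat on top: a plate 38 mm in diameter, 10 mm thick, with a plug below it 28 mm in diameter, 7 mm deep, that drops into the tin (2 mm of play all round) until the plate rests on the rim; it lies plug down. Origin at the centre of the plug's underside (27 mm above the tin's underside when closed), z up. A closed tin is 44 mm high.
- carrier: fixed square aluminium carrier plate, 130 x 130 mm, top 12 mm above the bench, on a red mat 170 x 170 mm. Origin on the bench at its centre; x and y square to its sides.
- carrier_mid (a point): middle of the carrier plate's top face.
- weight: plain brass hold-down weight, a solid cylinder 36 mm in diameter, 28 mm high, about 0.2 kg, standing upright. Origin at the centre of its underside, z up.
- beaker: bystander, to be left alone: small glass beaker, 42 mm wide, 48 mm high, upright. Origin at the centre of its underside.
- jar: bystander, to be left alone: small glass jar with a blue cap, 38 mm wide, 50 mm high, upright. Origin at the centre of its underside.

How it is judged:
By the outcome, as a careful person would: the job done as asked, in the order asked, and still so for the second after the job is handed in, with the robot touching nothing.
Of tin_a, tin_b, tin_c, tin_d only 3 to 4 are there at a start; the rules pass over those that are not, and their reading is None.
At some moment in a run one of lid_a, lid_b, lid_c, lid_d may be knocked a few centimetres aside while the robot is not near it.
It also fails if it takes over 210 s, if anything falls off the work surface, if the arm or the gripper's body presses on something with over 40 N, if the wrist force passes 120 N, or if a joint passes its speed limit or range.

## Working session

There is one attempt and no reset: what is moved stays moved. The work goes in short steps, Python scripts to look and compute and a shell command to move; the robot and the scene stay as the last step left them, time stands still between calls to the robot, and variables do not carry over. Pictures are saved under pics/ and viewed, at most 14 in all, crops included, and the job is handed in when it is done.

```bash
ls; mkdir -p pics; python3 - <<'E'
from plant import r,capture,search_frame
import cv2,numpy as np
print(r.get_state())
for n in ("top","side","wrist"):
    p=capture(n); cv2.imwrite(f"pics/{n}0.png",p["frame"][:,:,::-1]); print(n,p["K"].round(1).tolist(),p["origin"],np.round(p["rotation"],3).tolist())
E
```

```text
pics
{'time_s': 0.0, 'joints': array([-5.51688907e+01,  2.05908439e+01,  6.33203801e-01, -2.00860913e-02,
       -7.01376035e+01, -1.65072051e+01]), 'qd': array([-0.01947787, -0.02713691,  0.06397775, -0.00937336,  0.01867284,
       -0.02026004]), 'joint_torque': array([ 2.59520284e-04, -5.82711554e+01,  2.93058801e+01,  6.99719220e+00,
        7.02770718e-03, -1.38980645e-04]), 'tcp_pos': array([ 0.21202564, -0.64030172,  0.22562516]), 'eef_rot': array([ 1.79903316e+02, -8.96075761e-03, -1.61682928e+02]), 'contact_force': array([0.23246928, 0.21073607, 0.04777142]), 'moment': array([ 0.00013175, -0.02440246, -0.05841811]), 'gripper_force': 0.0, 'gripper_width': 0.0875471942015587}
top [[384.3, 0.0, 322.6], [0.0, 384.3, 204.2], [0.0, 0.0, 1.0]] [ 0.40492825 -0.00982647  1.0632807 ] [-175.799, 0.085, -90.978]
side [[362.4, 0.0, 319.9], [0.0, 362.4, 198.2], [0.0, 0.0, 1.0]] [0.31770392 0.63018345 0.7794376 ] [-138.624, -0.811, -163.219]
wrist [[306.4, 0.0, 318.2], [0.0, 306.4, 196.7], [0.0, 0.0, 1.0]] [ 0.14926891 -0.66094726  0.38372138] [165.526, -0.064, 108.253]
```

View pics/top0.png

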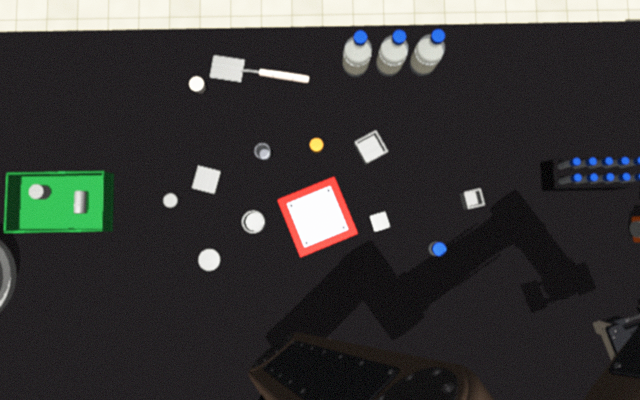

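View pics/side0.png

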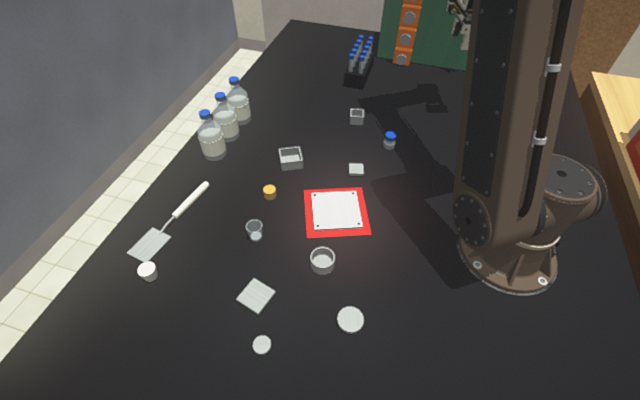

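The top view shows the square tin (371,147), small square tin (473,198), round tin (253,222), square lid (206,179), small square lid (379,221), large round lid (208,260), small round lid (170,200), brass weight (317,144), beaker (262,151), jar (438,250) and carrier (317,217). The side view agrees. tin_d seems to be absent, though the white thing at (197,84) needs checking.

```bash
cat > h.py <<'E'
import numpy as np,cv2
from scipy.spatial.transform import Rotation as R
from scipy.optimize import minimize
from plant import r,capture,search_frame,outline_of
def sq(s):return np.array([[1,1],[-1,1],[-1,-1],[1,-1]])*s/2
def ci(d):
    a=np.linspace(0,2*np.pi,48,endpoint=False);return np.c_[np.cos(a),np.sin(a)]*d/2
def pr(o,*zs):return np.vstack([np.c_[o,np.full(len(o),z)] for z in zs])
# models: convex pieces; z relative to the origin
M=dict(tin_a=pr(sq(.066),0,.034),tin_b=pr(ci(.060),0,.034),tin_c=pr(sq(.046),0,.034),
 lid_a=np.vstack([pr(sq(.064),.007,.017),pr(sq(.054),0)]),lid_b=np.vstack([pr(ci(.058),.007,.017),pr(ci(.048),0)]),
 lid_c=np.vstack([pr(sq(.044),.007,.017),pr(sq(.034),0)]),lid_d=np.vstack([pr(ci(.038),.007,.017),pr(ci(.028),0)]),
 tin_d=pr(ci(.040),0,.034),weight=pr(ci(.036),0,.028),carrier=pr(sq(.130),0,.012),
 cl_a=pr(sq(.066),0,.034),)
for k,o in dict(a=sq(.066),b=ci(.06),c=sq(.046)).items(): M['cl_'+k]=np.vstack([pr(o,0,.034),pr(o*(1-.002/(.066 if k=='a' else .06 if k=='b' else .046)),.044)])
def cam(p):
    Rm=np.asarray(p["rotation"],float)
    if Rm.ndim==1: Rm=R.from_euler('xyz',Rm,degrees=True).as_matrix()
    return Rm
def proj(p,X):
    c=(X-p["origin"])@cam(p); return c[:,:2]/c[:,2:]@np.diag(np.diag(p["K"])[:2])+p["K"][:2,2]
def ray(p,uv,z):
    d=cam(p)@np.linalg.inv(p["K"])@np.r_[uv,1]; o=np.asarray(p["origin"]); return o+d*(z-o[2])/d[2]
def place(m,q):
    X=M[m]@R.from_euler('z',q[3],degrees=True).as_matrix().T; return X+np.array(q[:3])
def hull(p,m,q):return cv2.convexHull(proj(p,place(m,q)).astype(np.float32))[:,0]
def cost(q,m,pics):
    c=0
    for p,reg in pics:
        h=hull(p,m,q);g=np.zeros(reg.shape[:2],np.uint8)
        S=4;ys,xs=np.nonzero(reg);x0,y0=xs.min()-12,ys.min()-12;x1,y1=xs.max()+12,ys.max()+12
        g=np.zeros(((y1-y0)*S,(x1-x0)*S),np.uint8)
        cv2.fillPoly(g,[np.round(((h-[x0,y0]+.5)*S-.5)*16).astype(np.int32)],1,shift=4)
        y0c,x0c=max(y0,0),max(x0,0)
        t=np.zeros((y1-y0,x1-x0),np.uint8);s=reg[y0c:y1,x0c:x1];t[y0c-y0:y0c-y0+s.shape[0],x0c-x0:x0c-x0+s.shape[1]]=s
        t=np.kron(t,np.ones((S,S),np.uint8))
        c+=(g^t).sum()/ (t.sum()+1)
    return c
def fit(m,pics,q0,free=(0,1,3)):
    free=list(free);best=None
    sc=np.array([.006,.006,.006,20.])[free]
    for y0 in ([0,22,45,67] if 3 in free and q0[3] is None else [q0[3] or 0]):
        b=np.array([q0[0],q0[1],q0[2],y0],float)
        def f(v):
            q=b.copy();q[free]+=v*sc;return cost(q,m,pics)
        n=len(free);s=np.vstack([np.zeros(n),np.eye(n)])
        o=minimize(f,np.zeros(n),method='Nelder-Mead',options=dict(initial_simplex=s,xatol=.01,fatol=1e-4))
        q=b.copy();q[free]+=o.x*sc
        if best is None or o.fun<best[0]:best=(o.fun,q)
    return best
def near(p,cls,xyz,tol=30):
    uv=proj(p,np.array([xyz]))[0];out=None
    for d in outline_of(p,cls):
        b=d["bbox"];c=np.array([(b[0]+b[2])/2,(b[1]+b[3])/2])
        e=np.hypot(*(c-uv))
        if e<tol and d["conf"]>.3 and (out is None or e<out[0]):out=(e,d)
    return out and out[1]
E
python3 - <<'E'
from h import *
P={n:capture(n) for n in("top","side")}
for c in("tin_a","lid_a","weight","carrier","beaker","jar"):
    for n,p in P.items():
        for d in outline_of(p,c):
            b=d["bbox"];print(c,n,round(d["conf"],2),[round(x) for x in b],int(d["region"].sum()),ray(p,[(b[0]+b[2])/2,(b[1]+b[3])/2],.02).round(3)[:2])
E
```

```text
tin_a top 0.74 [463, 192, 484, 209] 394 [ 0.484 -0.42 ]
tin_a top 0.7 [245, 209, 266, 234] 396 [0.438 0.173]
tin_a top 0.58 [353, 132, 388, 162] 648 [ 0.637 -0.145]
tin_a side 0.8 [280, 147, 305, 168] 464 [ 0.629 -0.147]
tin_a side 0.63 [312, 245, 335, 278] 570 [0.434 0.18 ]
tin_a side 0.51 [349, 108, 363, 126] 208 [ 0.489 -0.411]
lid_a top 0.92 [195, 168, 220, 194] 500 [0.551 0.304]
lid_a top 0.8 [371, 214, 392, 230] 229 [ 0.431 -0.168]
lid_a top 0.65 [165, 196, 176, 207] 136 [0.496 0.404]
lid_a top 0.57 [203, 250, 221, 268] 370 [0.339 0.291]
lid_a side 0.87 [236, 277, 274, 320] 847 [0.553 0.316]
lid_a side 0.77 [253, 336, 272, 356] 287 [0.497 0.408]
lid_a side 0.66 [348, 166, 363, 177] 185 [ 0.429 -0.148]
lid_a side 0.59 [336, 306, 362, 334] 629 [0.339 0.303]
weight top 0.68 [309, 140, 325, 150] 133 [0.646 0.003]
weight top 0.68 [254, 143, 272, 162] 233 [0.628 0.151]
weight side 0.68 [251, 338, 271, 356] 284 [0.498 0.412]
weight side 0.47 [263, 184, 274, 198] 170 [0.647 0.003]
weight side 0.45 [279, 150, 302, 169] 473 [ 0.633 -0.138]
carrier top 0.59 [282, 178, 356, 256] 3712 [ 0.448 -0.   ]
carrier side 0.93 [303, 189, 369, 240] 2858 [0.442 0.029]
beaker top 0.73 [256, 143, 272, 161] 215 [0.628 0.149]
beaker side 0.74 [246, 220, 265, 241] 279 [0.627 0.143]
jar top 0.58 [428, 241, 447, 256] 220 [ 0.357 -0.317]
jar side 0.54 [383, 134, 395, 151] 162 [ 0.356 -0.31 ]
jar side 0.28 [279, 147, 302, 170] 468 [ 0.634 -0.143]
```

```bash
cat >> h.py <<'E'
def seg(p,m,xyz,thr=70,grow=14):
    """bright region at xyz, hull-filled"""
    uv=proj(p,place(m,[*xyz,0]));lo=uv.min(0)-grow;hi=uv.max(0)+grow
    l,t=np.maximum(lo,0).astype(int);rr,b=np.minimum(hi,[640,400]).astype(int)
    f=p["frame"]; g=(f.min(2) if m=='carrier' else f.max(2)).astype(np.uint8)
    w=np.zeros(g.shape,np.uint8);w[t:b,l:rr]=g[t:b,l:rr]>thr
    n,lab,st,cen=cv2.connectedComponentsWithStats(w)
    if n<2:return None
    c=uv.mean(0);k=1+np.argmax([st[i,4]-3*np.hypot(*(cen[i]-c)) for i in range(1,n)])
    pts=np.argwhere(lab==k)[:,::-1].astype(np.int32);o=np.zeros(g.shape,np.uint8);cv2.fillConvexPoly(o,cv2.convexHull(pts),1);return o
E
python3 - <<'E'
from h import *
P=[capture(n) for n in("top","side")]
G=dict(tin_a=(.634,-.146),tin_b=(.436,.177),tin_c=(.486,-.415),lid_a=(.552,.31),lid_b=(.339,.297),lid_c=(.43,-.158),lid_d=(.497,.406),weight=(.646,.003),carrier=(.445,.0))
for m,g in G.items():
    S=[(p,seg(p,m,(*g,0),150 if m=='carrier' else 70)) for p in P]
    y0=None if m in('tin_a','tin_c','lid_a','lid_c','carrier') else 0
    F=(0,1,2,3) if y0 is None else(0,1,2)
    a=fit(m,S,(*g,0,y0),F);F2=[i for i in F if i!=2]
    q=a[1].copy();q[2]=0;bs=[fit(m,[s],q,F2) for s in S]
    print(m,round(a[0],2),a[1].round(4),[(round(b[0],2),b[1][[0,1,3]].round(4).tolist()) for b in bs])
E
```

```text
tin_a 0.23 [ 6.36200e-01 -1.44400e-01  4.90000e-03  2.89623e+01] [(np.float64(0.1), [0.6394, -0.1446, 28.0258]), (np.float64(0.12), [0.636, -0.146, 31.3963])]
tin_b 0.73 [0.4365 0.1714 0.0514 0.    ] [(np.float64(0.11), [0.4389, 0.1807, 0.0]), (np.float64(0.7), [0.4368, 0.1737, 0.0])]
tin_c 0.26 [ 4.90400e-01 -4.22000e-01  1.30000e-03  2.14267e+01] [(np.float64(0.16), [0.4916, -0.4229, 23.2152]), (np.float64(0.1), [0.4897, -0.4229, 20.4653])]
lid_a 0.16 [ 5.54800e-01  3.08800e-01  9.60000e-03 -1.55697e+01] [(np.float64(0.13), [0.5572, 0.3112, -13.5662]), (np.float64(0.06), [0.5577, 0.3053, -15.1478])]
lid_b 0.19 [0.3374 0.2992 0.0084 0.    ] [(np.float64(0.14), [0.3378, 0.3013, 0.0]), (np.float64(0.08), [0.3383, 0.2961, 0.0])]
lid_c 1.01 [ 4.32800e-01 -1.62200e-01  7.80000e-03  1.05966e+02] [(np.float64(0.21), [0.4335, -0.1643, 105.3063]), (np.float64(0.81), [0.4185, -0.1528, 129.1848])]
lid_d 0.2 [0.4994 0.4061 0.0102 0.    ] [(np.float64(0.14), [0.5015, 0.4099, 0.0]), (np.float64(0.09), [0.5018, 0.4033, 0.0])]
weight 0.31 [0.6463 0.0036 0.0036 0.    ] [(np.float64(0.16), [0.6487, 0.0062, 0.0]), (np.float64(0.15), [0.6448, 0.0023, 0.0])]
carrier 0.11 [4.5020e-01 5.7000e-03 1.0200e-02 2.1412e+01] [(np.float64(0.07), [0.4501, 0.0053, 20.2359]), (np.float64(0.05), [0.4513, -0.0005, 21.2846])]
```

```bash
cat >> h.py <<'E'
def delta(x,y,z,yaw=None):
    s=r.get_state();t=s["tcp_pos"];w=s["eef_rot"][2]
    d=(np.array([x,y,z])-t)/.025
    dy=None if yaw is None else (yaw-w+45)%90-45
    print("t",round(s["time_s"],2),"units",d.round(2),"turn",dy and round(dy,1),"tilt",s["eef_rot"][:2].round(1),"F",s["contact_force"].round(1),"w",round(s["gripper_width"]*1e3,1))
def wfit(m,xyz,yaw=0,free=None,thr=70,grow=14,save=None,cam_="wrist"):
    p=capture(cam_);S=seg(p,m,xyz,thr,grow)
    if save:
        f=p["frame"][:,:,::-1].copy()
    rd=m[-1] in'bd' or m=='weight'
    a=fit(m,[(p,S)],(*xyz,yaw),free or((0,1) if rd else(0,1,3)))
    if save:
        cv2.polylines(f,[np.round(hull(p,m,a[1])).astype(int)],True,(0,0,255),1);cv2.imwrite(save,f)
    print(m,"cost",round(a[0],3),"pose",a[1].round(4));return a[1]
E
python3 -m creep '[[87.6,0.44,0.955,0,0,0,0],[87.6,0.44,0.955,0,0,0,0],[87.6,0.44,0.955,0,0,0,0],[87.6,0.44,0.955,0,0,0,0],[87.6,0.44,0.955,0,0,0,0],[87.6,0.44,0.955,0,0,0,0],[87.6,0.44,0.955,0,0,0,0],[87.6,0.44,0.955,0,0,0,0]]' 20
python3 -m creep '[[87.6,0.44,0.955,0,0,0,0],[87.6,0.44,0.955,0,0,0,0],[87.6,0.44,0.955,0,0,0,0],[87.6,0.44,0.955,0,0,0,0],[87.6,0.44,0.955,0,0,0,0],[87.6,0.44,0.955,0,0,0,0],[87.6,0.44,0.955,-0.5,0,0,0],[87.6,0.44,0.955,-0.8,0,0,0]]'
python3 -m creep '[[87.6,0.44,0.955,-0.9,0,0,-1],[87.6,0.44,0.955,-0.9,0,0,-1],[87.6,0.44,0.955,-0.9,0,0,0],[87.6,0.44,0.955,-0.9,0,0,0],[87.6,0,0,0,0,0,0],[87.6,0,0,0,0,0,0]]'
python3 - <<'E'
from h import *
delta(.433,-.162,.1,16)
q=wfit("lid_c",(.433,-.162,0),16,save="pics/w1.png",grow=20)
delta(q[0],q[1],.1,q[3])
E
```

```text
time_s: 1.62
tcp_pos: [0.3005, -0.4486, 0.2267]
eef_rot: [-180.0, 0.0, -161.7]
contact_force: [0.7, -0.1, 0.3]
gripper_width: 0.0878
gripper_force: 0.0
time_s: 2.28
tcp_pos: [0.39, -0.258, 0.1958]
eef_rot: [-179.8, 0.2, -161.7]
contact_force: [0.6, -0.3, -0.1]
gripper_width: 0.0873
gripper_force: 0.0
time_s: 2.78
tcp_pos: [0.432, -0.1623, 0.1032]
eef_rot: [180.0, -0.1, -163.5]
contact_force: [0.4, 0.1, 1.0]
gripper_width: 0.0874
gripper_force: 0.0
t 2.78 units [ 0.04  0.01 -0.13] turn -0.5 tilt [ 1.8e+02 -1.0e-01] F [0.4 0.1 1. ] w 87.4
lid_c cost 0.601 pose [ 0.4197 -0.172   0.     49.3333]
t 2.83 units [-0.51 -0.36 -0.16] turn 32.9 tilt [-180.   -0.] F [ 0.3  0.1 -0.4] w 87.7
```

View pics/w1.png

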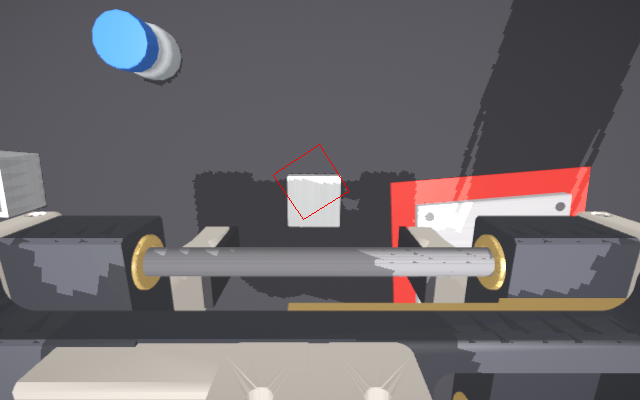

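The wrist view shows lid_c at (314,201) between dark finger shadows, with the jar at (130,45) and the carrier at (490,210). The bench here is grey, so the threshold was too low and the fit drifted.

```bash
sed -i 's/def wfit(m,xyz,yaw=0,free=None,thr=70/def wfit(m,xyz,yaw=0,free=None,thr=135/' h.py
python3 - <<'E'
from h import *
q=wfit("lid_c",(.433,-.162,0),16,save="pics/w2.png",grow=20)
delta(q[0],q[1],.1,q[3])
p=capture("wrist");t=r.get_state()["tcp_pos"];print(proj(p,np.array([t,[t[0],t[1],.012]])).round(0))
f=p["frame"].max(2);print(np.percentile(f[90:160,250:400],[5,50,95]),np.percentile(f[190:215,297:332],[5,50,95]))
E
```

```text
lid_c cost 0.038 pose [ 0.4345 -0.1654  0.     16.0107]
t 2.88 units [ 0.08 -0.08 -0.18] turn -0.4 tilt [-180.    0.] F [ 0.6 -0.5 -0.8] w 87.4
[[317. 241.]
 [318. 198.]]
[ 99. 100. 100.] [213. 216. 218.]
```

View pics/w2.png

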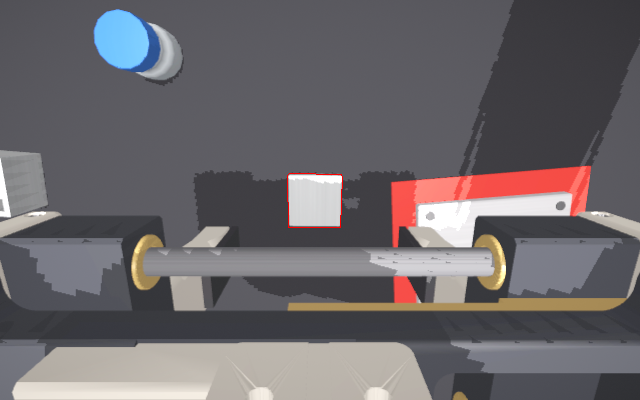

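The outline fits lid_c tightly at (315,200). Descending to grip the plate with the fingertips.

```bash
python3 -m creep '[[87.6,0.08,-0.08,-0.8,0,0,-0.4],[87.6,0,0,-0.8,0,0,0],[87.6,0,0,-0.8,0,0,0],[87.6,0,0,-0.8,0,0,0],[87.6,0,0,-0.4,0,0,0],[87.6,0,0,-0.2,0,0,0],[60,0,0,0,0,0,0],[40,0,0,0,0,0,0]]' 20
python3 -m creep '[[35,0,0,0,0,0,0],[35,0,0,0,0,0,0],[35,0,0,0,0,0,0],[35,0,0,0,0,0,0],[35,0,0,0,0,0,0]]' 20
```

```text
time_s: 3.6
tcp_pos: [0.4347, -0.1658, 0.0098]
eef_rot: [-180.0, 0.1, -164.1]
contact_force: [0.3, 0.0, -0.3]
gripper_width: 0.0792
gripper_force: 0.0
time_s: 4.02
tcp_pos: [0.4344, -0.1652, 0.0094]
eef_rot: [-180.0, 0.0, -164.1]
contact_force: [0.3, -0.6, 0.6]
gripper_width: 0.0467
gripper_force: 0.0
```

```bash
python3 -m creep '[[35,0,0,0,0,0,0],[35,0,0,0.3,0,0,0],[35,0,0,0.5,0,0,0],[35,0,0,0.8,0,0,0],[35,0,-0.3,0.9,0,0,0],[35,0,-0.6,0.9,0,0,0],[35,0,-0.9,0.9,0,0,1],[35,0,-0.9,0.5,0,0,1]]' 20
python3 -m creep '[[35,0,-1,0,0,0,1],[35,0,-1,0,0,0,1],[35,0,-1,0,0,0,1],[35,0,-1,0,0,0,0],[35,0,-1,0,0,0,0],[35,0,-1,0,0,0,0],[35,0,-1,0,0,0,0],[35,0,-0.9,0,0,0,0]]'
python3 -m creep '[[35,0,0,0,0,0,0],[35,0,0,0,0,0,0]]'
python3 - <<'E'
from h import *
q=wfit("tin_c",(.4904,-.4225,0),21.4,save="pics/w3.png",grow=16)
delta(q[0],q[1],.034+.004,q[3])
E
```

```text
time_s: 4.68
tcp_pos: [0.4352, -0.2334, 0.1324]
eef_rot: [-179.9, 0.2, -161.9]
contact_force: [1.6, 0.8, -0.3]
gripper_width: 0.0436
gripper_force: 20.0
time_s: 5.35
tcp_pos: [0.4338, -0.4316, 0.1294]
eef_rot: [180.0, -0.0, -159.1]
contact_force: [0.3, -0.1, -0.7]
gripper_width: 0.0434
gripper_force: 20.0
time_s: 5.52
tcp_pos: [0.4336, -0.431, 0.1288]
eef_rot: [180.0, -0.0, -159.2]
contact_force: [-0.5, -0.0, -0.2]
gripper_width: 0.044
gripper_force: 20.0
tin_c cost 0.393 pose [ 0.462  -0.424   0.     62.4776]
t 5.57 units [ 1.14  0.25 -3.64] turn 41.6 tilt [179.9  -0. ] F [ 0.   0.7 -0.7] w 43.8
```

View pics/w3.png

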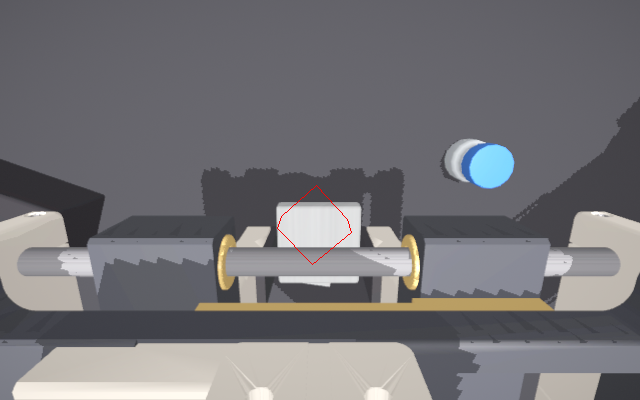

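The lid is held at (318,240) and the jar is at (490,165). The tin lies behind the gripper, because image-up points along tool +x. I move past the tin and look back.

```bash
python3 -m creep '[[35,0.9,0.24,0.1,0,0,0],[35,0.9,0.24,0.2,0,0,0],[35,0.9,0.24,0.1,0,0,0],[35,0.9,0.24,0,0,0,0],[35,0.9,0.24,0,0,0,0],[35,0.2,0,0,0,0,0],[35,0,0,0,0,0,0]]' 20
python3 - <<'E'
from h import *
q=wfit("tin_c",(.4904,-.4225,0),21.4,save="pics/w4.png",grow=16)
delta(q[0],q[1],.034+.004,q[3])
E
```

```text
time_s: 6.15
tcp_pos: [0.5531, -0.3985, 0.139]
eef_rot: [180.0, -0.0, -158.9]
contact_force: [-0.1, 0.2, -0.5]
gripper_width: 0.0438
gripper_force: 20.0
tin_c cost 0.068 pose [ 0.491  -0.4189  0.     12.3469]
t 6.2 units [-2.43 -0.8  -4.04] turn -8.7 tilt [180.  -0.] F [-0.5  0.6 -0.7] w 43.8
```

View pics/w4.png

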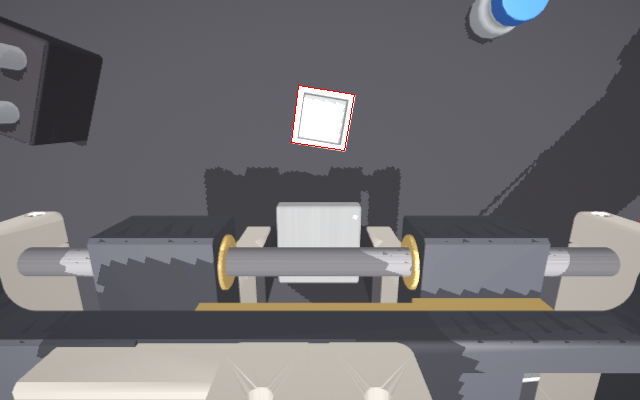

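The outline fits tin_c tightly at (323,118), yaw 12.3. Moving over it and lowering.

```bash
python3 -m creep '[[35,-0.61,-0.2,0,0,0,-4.4],[35,-0.61,-0.2,0,0,0,-4.3],[35,-0.61,-0.2,-0.3,0,0,0],[35,-0.6,-0.2,-0.7,0,0,0],[35,0,0,-0.8,0,0,0],[35,0,0,-0.8,0,0,0],[35,0,0,-0.8,0,0,0],[35,0,0,-0.35,0,0,0]]' 20
python3 - <<'E'
from h import *
delta(.491,-.4189,.0364,12.3)
E
```

```text
time_s: 6.87
tcp_pos: [0.4883, -0.4194, 0.0432]
eef_rot: [179.9, -0.1, -167.8]
contact_force: [0.1, 0.5, -0.0]
gripper_width: 0.0438
gripper_force: 20.0
t 6.87 units [ 0.11  0.02 -0.27] turn 0.1 tilt [ 1.799e+02 -1.000e-01] F [ 0.1  0.5 -0. ] w 43.8
```

```bash
python3 -m creep '[[35,0.06,0,0,0,0,0],[35,0,0,-0.1,0,0,0]]' 20
python3 -m creep '[[35,0,0,-0.1,0,0,0],[35,0,0,0,0,0,0]]'
python3 -m creep '[[35,0,0,-0.1,0,0,0],[35,0,0,0,0,0,0]]'
python3 -c "
from h import *
delta(.491,-.4189,.0364,12.3)"
```

```text
time_s: 7.03
tcp_pos: [0.4926, -0.4206, 0.0438]
eef_rot: [-180.0, 0.0, -167.8]
contact_force: [-0.2, 0.3, -0.6]
gripper_width: 0.0437
gripper_force: 20.0
time_s: 7.2
tcp_pos: [0.4927, -0.4203, 0.0409]
eef_rot: [-180.0, 0.0, -167.8]
contact_force: [-0.0, 0.1, -0.6]
gripper_width: 0.0439
gripper_force: 20.0
time_s: 7.37
tcp_pos: [0.4926, -0.4202, 0.038]
eef_rot: [-180.0, 0.0, -167.8]
contact_force: [-0.1, 0.6, -0.6]
gripper_width: 0.0435
gripper_force: 20.0
t 7.37 units [-0.06  0.05 -0.07] turn 0.1 tilt [-180.    0.] F [-0.1  0.6 -0.6] w 43.5
```

```bash
python3 -m creep '[[35,-0.03,0.02,-0.07,0,0,0],[35,0,0,0,0,0,0],[64,0,0,0,0,0,0],[64,0,0,0,0,0,0],[64,0,0,0,0,0,0],[64,0,0,0.5,0,0,0],[64,0,0,0.7,0,0,0],[20,0,0,0,0,0,0]]' 20
python3 -m creep '[[0,0,0,0,0,0,0],[0,0,0,0,0,0,0],[0,0,0,0,0,0,0],[0,0,0,0,0,0,0],[0,0,0,0,0,0,0],[0,0,0,0,0,0,0],[0,0,0,-0.3,0,0,0],[0,0,0,-0.3,0,0,0]]'
python3 -m creep '[[0,0,0,-0.15,0,0,0],[0,0,0,0,0,0,0]]'
python3 -m creep '[[0,0,0,-0.1,0,0,0],[0,0,0,0,0,0,0]]'
```

```text
time_s: 8.03
tcp_pos: [0.4934, -0.421, 0.07]
eef_rot: [-179.8, 0.2, -167.7]
contact_force: [-0.1, -0.4, 0.8]
gripper_width: 0.061
gripper_force: 0.0
time_s: 8.7
tcp_pos: [0.4919, -0.4198, 0.0507]
eef_rot: [-180.0, 0.0, -167.8]
contact_force: [-0.7, -0.5, 0.2]
gripper_width: 0.0093
gripper_force: 0.0
time_s: 8.87
tcp_pos: [0.4907, -0.4192, 0.0455]
eef_rot: [179.9, -0.1, -167.8]
contact_force: [0.4, -0.1, 0.1]
gripper_width: 0.0012
gripper_force: 0.0
time_s: 9.03
tcp_pos: [0.4917, -0.4199, 0.0446]
eef_rot: [-180.0, -0.0, -167.8]
contact_force: [0.7, -0.2, 0.7]
gripper_width: 0.0007
gripper_force: 0.0
```

```bash
python3 -m creep '[[0,0,0,-0.06,0,0,0],[0,0,0,0,0,0,0]]'
python3 -m creep '[[0,0,0,-0.04,0,0,0],[0,0,0,0,0,0,0]]'
```

```text
time_s: 9.2
tcp_pos: [0.4919, -0.4199, 0.0443]
eef_rot: [-180.0, 0.0, -167.8]
contact_force: [-1.6, 0.9, 5.7]
gripper_width: 0.0003
gripper_force: 3.3
time_s: 9.37
tcp_pos: [0.492, -0.42, 0.0443]
eef_rot: [-179.9, 0.0, -167.7]
contact_force: [-3.7, 2.9, 12.5]
gripper_width: 0.0003
gripper_force: 6.6
```

lid_c is home (top at 44 mm). Next is lid_a.

```bash
python3 -m creep '[[30,0,0,0.4,0,0,0],[60,0,0,0.8,0,0,0],[87.6,0,0.2,0.9,0,0,0],[87.6,0.05,0.5,0.9,0,0,0],[87.6,0.1,0.9,0.9,0,0,-1],[87.6,0.1,1,0.7,0,0,-1],[87.6,0.1,1,0,0,0,-1],[87.6,0.1,1,0,0,0,-1]]' 20
python3 -m creep '[[87.6,0.1,1,0,0,0,-1],[87.6,0.1,1,0,0,0,-1],[87.6,0.1,1,0,0,0,-1],[87.6,0.1,1,0,0,0,-1],[87.6,0.1,1,0,0,0,-1],[87.6,0.1,1,0,0,0,-1],[87.6,0.1,1,0,0,0,-1],[87.6,0.1,1,0,0,0,-1]]'
python3 -m creep '[[87.6,0.1,1,0,0,0,-1],[87.6,0.1,1,0,0,0,-1],[87.6,0.1,1,0,0,0,-1],[87.6,0.1,1,0,0,0,-1],[87.6,0.1,1,0,0,0,-1],[87.6,0.1,1,0,0,0,-1],[87.6,0.1,1,0,0,0,-1],[87.6,0.1,1,0,0,0,-1]]'
python3 -m creep '[[87.6,0.1,1,0,0,0,-1],[87.6,0.1,1,0,0,0,-1],[87.6,0.1,1,0,0,0,-1],[87.6,0.1,0.9,-0.4,0,0,-1],[87.6,0,0.6,-0.8,0,0,-1],[87.6,0,0,-0.6,0,0,-1],[87.6,0,0,0,0,0,0],[87.6,0,0,0,0,0,0]]'
python3 - <<'E'
from h import *
delta(.557,.308,.1,-15.5)
q=wfit("lid_a",(.557,.308,0),-15.5,save="pics/w5.png",grow=20)
delta(q[0],q[1],.0095,q[3])
E
```

```text
time_s: 10.03
tcp_pos: [0.5038, -0.3041, 0.1594]
eef_rot: [-179.9, 0.2, -171.9]
contact_force: [1.2, 0.5, -1.0]
gripper_width: 0.0479
gripper_force: 0.0
time_s: 10.7
tcp_pos: [0.5231, -0.1035, 0.1579]
eef_rot: [180.0, 0.1, -179.8]
contact_force: [0.3, 0.3, -0.1]
gripper_width: 0.0875
gripper_force: 0.0
time_s: 11.37
tcp_pos: [0.543, 0.0966, 0.1579]
eef_rot: [180.0, 0.0, 172.2]
contact_force: [0.9, 1.0, -0.6]
gripper_width: 0.0876
gripper_force: 0.0
time_s: 12.03
tcp_pos: [0.5525, 0.2075, 0.1121]
eef_rot: [-179.9, -0.1, 166.3]
contact_force: [-0.1, -1.0, 1.0]
gripper_width: 0.0873
gripper_force: 0.0
t 12.03 units [ 0.18  4.02 -0.48] turn -1.8 tilt [-1.799e+02 -1.000e-01] F [-0.1 -1.   1. ] w 87.3
lid_a cost 0.922 pose [0.5994 0.3018 0.     1.6824]
t 12.08 units [ 1.85  3.77 -4.14] turn 15.4 tilt [-180.    0.] F [ 0.6 -0.1 -0.4] w 87.5
```

```bash
python3 -m creep '[[87.6,0.04,1,0,0,0,-0.9],[87.6,0.04,1,0,0,0,-0.9],[87.6,0.04,1,0,0,0,0],[87.6,0.04,1,0,0,0,0],[87.6,0,0,0,0,0,0],[87.6,0,0,0,0,0,0]]' 20
python3 - <<'E'
from h import *
q=wfit("lid_a",(.557,.308,0),-15.5,save="pics/w5.png",grow=20)
delta(q[0],q[1],.0095,q[3])
E
```

```text
time_s: 12.58
tcp_pos: [0.5575, 0.3087, 0.1137]
eef_rot: [179.9, 0.1, 164.5]
contact_force: [-0.4, -0.4, -0.6]
gripper_width: 0.0875
gripper_force: 0.0
lid_a cost 0.033 pose [  0.5582   0.3079   0.     -15.5644]
t 12.63 units [ 0.04  0.   -4.16] turn -0.0 tilt [179.9   0. ] F [-0.3  0.4 -0.5] w 87.1
```

View pics/w5.png

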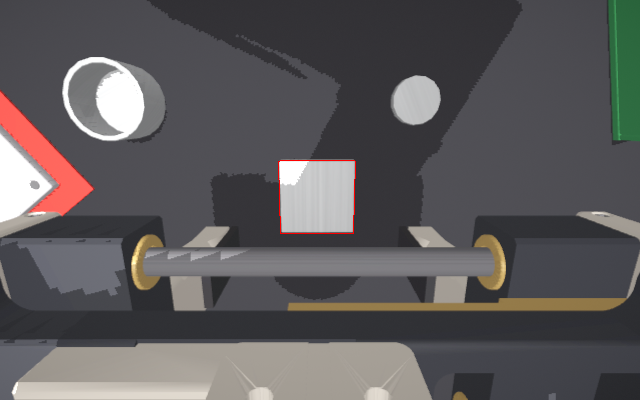

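The outline fits lid_a at (317,197); tin_b is at (115,100) and lid_d at (415,100). Grasping.

```bash
python3 -m creep '[[87.6,0.04,0,-0.9,0,0,0],[87.6,0,0,-0.9,0,0,0],[87.6,0,0,-0.9,0,0,0],[87.6,0,0,-0.8,0,0,0],[87.6,0,0,-0.45,0,0,0],[87.6,0,0,-0.2,0,0,0],[70,0,0,0,0,0,0],[55,0,0,0,0,0,0]]' 25
python3 -m creep '[[55,0,0,0,0,0,0],[55,0,0,0,0,0,0],[55,0,0,0,0,0,0],[55,0,0,0,0,0,0]]'
python3 -m creep '[[55,0,0,0.2,0,0,0],[55,0,0,0.5,0,0,0],[55,0,-0.3,0.9,0,0,0],[55,0,-0.6,0.9,0,0,0],[55,0.1,-0.9,0.9,0,0,-3],[55,0.15,-1,0.9,0,0,-3],[55,0.2,-1,0.8,0,0,-3],[55,0.2,-1,0.3,0,0,-3]]'
python3 -m creep '[[55,0.22,-1,0,0,0,-3],[55,0.22,-1,0,0,0,-3],[55,0.22,-1,0,0,0,-3],[55,0.22,-1,0,0,0,-3],[55,0.22,-1,0,0,0,-3],[55,0.22,-1,0,0,0,-3],[55,0.22,-1,0,0,0,-3],[55,0.22,-1,0,0,0,-3]]'
python3 - <<'E'
from h import *
delta(.637,-.145,.14,29)
E
```

```text
time_s: 13.3
tcp_pos: [0.5586, 0.3077, 0.0096]
eef_rot: [180.0, 0.0, 164.4]
contact_force: [-0.3, 0.4, 1.3]
gripper_width: 0.0792
gripper_force: 0.0
time_s: 13.63
tcp_pos: [0.5585, 0.3082, 0.0098]
eef_rot: [179.9, 0.1, 164.4]
contact_force: [-1.4, -0.4, 6.9]
gripper_width: 0.0635
gripper_force: 25.0
time_s: 14.3
tcp_pos: [0.5755, 0.1875, 0.1481]
eef_rot: [179.8, 0.2, 152.3]
contact_force: [0.7, 0.2, -0.5]
gripper_width: 0.0636
gripper_force: 25.0
time_s: 14.97
tcp_pos: [0.6182, -0.0135, 0.1447]
eef_rot: [180.0, 0.0, 128.3]
contact_force: [0.3, 0.1, -1.0]
gripper_width: 0.0636
gripper_force: 25.0
t 14.97 units [ 0.75 -5.26 -0.19] turn -9.3 tilt [180.   0.] F [ 0.3  0.1 -1. ] w 63.6
```

```bash
python3 -m creep '[[55,0.26,-0.96,0,0,0,-3],[55,0.26,-0.96,0,0,0,-3],[55,0.26,-0.96,0,0,0,-3.3],[55,0.26,-0.96,0,0,0,0],[55,0.26,-0.96,0,0,0,0],[55,0.26,-0.96,0,0,0,0],[55,0.26,-0.96,0,0,0,0],[55,0.26,-0.96,0,0,0,0]]'
python3 -m creep '[[55,0,0,0,0,0,0],[55,0,0,0,0,0,0]]'
python3 - <<'E'
from h import *
q=wfit("tin_a",(.637,-.145,0),29,save="pics/w6.png",grow=20)
delta(q[0],q[1],.0365,q[3])
E
```

```text
time_s: 15.63
tcp_pos: [0.6703, -0.2054, 0.1446]
eef_rot: [180.0, 0.0, 119.1]
contact_force: [-0.3, 0.9, -1.2]
gripper_width: 0.0639
gripper_force: 25.0
time_s: 15.8
tcp_pos: [0.6699, -0.2056, 0.1439]
eef_rot: [-180.0, -0.0, 119.0]
contact_force: [-0.3, 0.4, -0.8]
gripper_width: 0.0638
gripper_force: 25.0
tin_a cost 0.043 pose [ 0.6373 -0.1453  0.     26.9584]
t 15.85 units [-1.3   2.37 -4.3 ] turn -2.1 tilt [-180.   -0.] F [-0.   0.1 -0.7] w 63.3
```

View pics/w6.png

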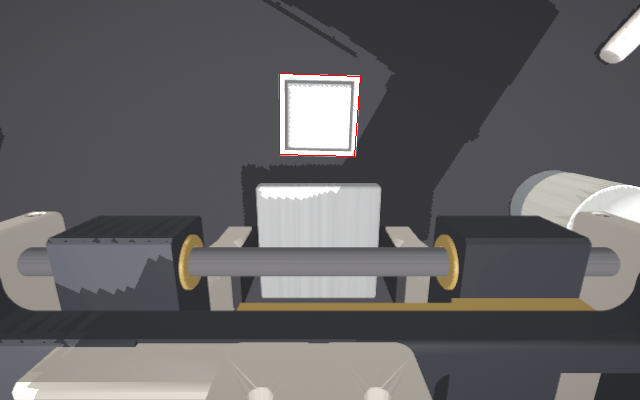

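Outline fits tin_a at (319,115); the held lid is at (318,240) and square to the tool.

```bash
python3 -m creep '[[55,-0.43,0.79,0,0,0,-1],[55,-0.43,0.79,0,0,0,-1.1],[55,-0.44,0.79,-0.3,0,0,0],[55,0,0,-0.8,0,0,0],[55,0,0,-0.9,0,0,0],[55,0,0,-0.9,0,0,0],[55,0,0,-0.8,0,0,0],[55,0,0,-0.25,0,0,0]]'
python3 -m creep '[[55,0,0,0,0,0,0],[55,0,0,0,0,0,0]]'
python3 -c "
from h import *
delta(.6373,-.1453,.0367,26.96)"
```

```text
time_s: 16.52
tcp_pos: [0.6358, -0.1437, 0.0425]
eef_rot: [-179.8, -0.1, 117.1]
contact_force: [-2.4, -2.3, 7.0]
gripper_width: 0.0636
gripper_force: 25.0
time_s: 16.68
tcp_pos: [0.6381, -0.1445, 0.0458]
eef_rot: [180.0, 0.0, 117.1]
contact_force: [1.4, 0.0, 0.4]
gripper_width: 0.0637
gripper_force: 25.0
t 16.68 units [-0.03 -0.03 -0.36] turn -0.1 tilt [180.   0.] F [1.4 0.  0.4] w 63.7
```

```bash
python3 -m creep '[[55,0,0,-0.1,0,0,0],[55,0,0,0,0,0,0]]'
python3 -m creep '[[55,0,0,-0.1,0,0,0],[55,0,0,0,0,0,0]]'
```

```text
time_s: 16.85
tcp_pos: [0.6383, -0.1448, 0.0434]
eef_rot: [179.9, 0.0, 117.0]
contact_force: [0.6, 0.4, -0.4]
gripper_width: 0.0638
gripper_force: 25.0
time_s: 17.02
tcp_pos: [0.638, -0.1451, 0.0402]
eef_rot: [179.9, 0.0, 117.0]
contact_force: [0.7, -0.5, -0.1]
gripper_width: 0.0634
gripper_force: 25.0
```

```bash
python3 -m creep '[[55,-0.02,0,-0.1,0,0,0],[55,0,0,0,0,0,0],[87,0,0,0,0,0,0],[87,0,0,0,0,0,0],[87,0,0,0,0,0,0],[87,0,0,0.5,0,0,0],[87,0,0,0.7,0,0,0],[0,0,0,0,0,0,0]]'
python3 -m creep '[[0,0,0,0,0,0,0],[0,0,0,0,0,0,0],[0,0,0,0,0,0,0],[0,0,0,0,0,0,0],[0,0,0,0,0,0,0],[0,0,0,0,0,0,0],[0,0,0,-0.3,0,0,0],[0,0,0,-0.3,0,0,0]]' 10
python3 -m creep '[[0,0,0,-0.2,0,0,0],[0,0,0,-0.12,0,0,0],[0,0,0,0,0,0,0],[0,0,0,0,0,0,0]]'
python3 -m creep '[[0,0,0,-0.08,0,0,0],[0,0,0,0,0,0,0]]'
```

```text
time_s: 17.68
tcp_pos: [0.6393, -0.1452, 0.0714]
eef_rot: [179.8, 0.2, 117.1]
contact_force: [0.8, -1.0, 1.3]
gripper_width: 0.0836
gripper_force: 0.0
time_s: 18.35
tcp_pos: [0.6374, -0.145, 0.0519]
eef_rot: [180.0, 0.0, 117.0]
contact_force: [0.4, 0.9, -0.3]
gripper_width: 0.0322
gripper_force: 0.0
time_s: 18.68
tcp_pos: [0.6376, -0.1451, 0.0444]
eef_rot: [180.0, 0.0, 117.1]
contact_force: [-0.2, 0.0, 3.6]
gripper_width: 0.006
gripper_force: 1.8
time_s: 18.85
tcp_pos: [0.6387, -0.145, 0.0443]
eef_rot: [179.9, 0.1, 117.1]
contact_force: [-2.3, 1.4, 14.2]
gripper_width: 0.0007
gripper_force: 7.1
```

```bash
python3 -m creep '[[30,0,0,0.4,0,0,0],[60,0,0,0.8,0,0,0],[87.6,-0.1,0.3,0.9,0,0,0],[87.6,-0.4,0.6,0.9,0,0,0],[87.6,-0.65,0.9,0.9,0,0,0],[87.6,-0.67,1,0.5,0,0,0],[87.6,-0.67,1,0,0,0,0],[87.6,-0.67,1,0,0,0,0]]' 20
python3 -m creep '[[87.6,-0.67,1,0,0,0,0],[87.6,-0.67,1,0,0,0,0],[87.6,-0.67,1,0,0,0,0],[87.6,-0.67,1,0,0,0,0],[87.6,-0.67,1,0,0,0,0],[87.6,-0.67,1,0,0,0,0],[87.6,-0.67,1,0,0,0,0],[87.6,-0.67,1,0,0,0,0]]'
python3 -m creep '[[87.6,-0.67,1,-0.3,0,0,0],[87.6,-0.67,1,-0.6,0,0,0],[87.6,-0.67,0.95,-0.6,0,0,0],[87.6,-0.67,0.95,-0.3,0,0,0],[87.6,-0.5,0,0,0,0,0],[87.6,0,0,0,0,0,0],[87.6,0,0,0,0,0,0]]'
python3 - <<'E'
from h import *
delta(.338,.298,.1)
q=wfit("lid_b",(.338,.298,0),0,save="pics/w7.png",grow=20)
delta(q[0],q[1],.0095)
E
```

```text
time_s: 19.52
tcp_pos: [0.5576, -0.0241, 0.1532]
eef_rot: [179.9, 0.0, 117.0]
contact_force: [0.7, -0.1, -0.5]
gripper_width: 0.0484
gripper_force: 0.0
time_s: 20.18
tcp_pos: [0.4536, 0.1127, 0.1435]
eef_rot: [178.9, -7.7, 122.6]
contact_force: [1.5, 0.3, -0.2]
gripper_width: 0.0875
gripper_force: 0.0
time_s: 20.77
tcp_pos: [0.3947, 0.1791, 0.0871]
eef_rot: [178.2, -11.7, 125.3]
contact_force: [1.1, 0.5, 0.0]
gripper_width: 0.0874
gripper_force: 0.0
t 20.77 units [-2.27  4.76  0.52] turn None tilt [178.2 -11.7] F [1.1 0.5 0. ] w 87.4
lid_b cost 0.021 pose [0.3388 0.2995 0.     0.    ]
t 20.82 units [-2.26  4.81 -3.12] turn None tilt [178.1 -11.7] F [-0.2 -0.4 -0.7] w 87.6
```

```bash
python3 -c "
from h import *
s=r.get_state();print(s['joints'].round(1),s['tcp_pos'],s['eef_rot'].round(1),s['qd'].round(1))
t=R.from_euler('xyz',[180,0,120],degrees=True);c=R.from_euler('xyz',s['eef_rot'],degrees=True);print((t*c.inv()).as_rotvec(degrees=True).round(1))"
```

```text
[  38.9    7.8  -32.3  -15.6  -48.4 -173.6] [0.39533229 0.17923867 0.08739558] [178.1 -11.7 125.3] [-0.5  0.1  0.6 -0.   0.1 -0.1]
[-10.9  -4.8  -5.1]
```

Joint 6 ran into its limit and the tool tilted. I turn back by about 90° and re-level.

```bash
python3 -m creep '[[87.6,0,0.3,0.3,0,0,7],[87.6,-0.1,0.3,0.3,0,0,7],[87.6,-0.2,0.5,0.3,0,0,7],[87.6,-0.2,0.5,0,0,0,7],[87.6,-0.3,0.5,0,0,0,7],[87.6,-0.3,0.5,0,0,0,7],[87.6,-0.3,0.5,0,0,0,7],[87.6,-0.3,0.5,0,0,0,7]]'
python3 -c "
from h import *
s=r.get_state();print(s['joints'].round(1))
t=R.from_euler('xyz',[180,0,-160],degrees=True);c=R.from_euler('xyz',s['eef_rot'],degrees=True);print((t*c.inv()).as_rotvec(degrees=True).round(1))
e=s['eef_rot'];t=R.from_euler('xyz',[180,0,e[2]],degrees=True);print((t*c.inv()).as_rotvec(degrees=True).round(1))
delta(.3388,.2995,.11)"
```

```text
time_s: 21.48
tcp_pos: [0.3531, 0.2699, 0.11]
eef_rot: [178.1, -11.7, -178.4]
contact_force: [-0.1, -0.5, -0.0]
gripper_width: 0.0877
gripper_force: 0.0
[  53.1   11.3  -25.4  -11.9  -59.7 -135.1]
[  0.4 -11.9  18.6]
[ -1.5 -11.7   0.2]
t 21.48 units [-0.57  1.19  0.  ] turn None tilt [178.1 -11.7] F [-0.1 -0.5 -0. ] w 87.7
```

```bash
python3 -m creep '[[87.6,-0.2,0.4,0,-0.5,-6,0],[87.6,-0.2,0.4,0,-1,-5.7,0],[87.6,-0.17,0.39,0,0,0,7],[87.6,0,0,0,0,0,7],[87.6,0,0,0,0,0,4],[87.6,0,0,0,0,0,0],[87.6,0,0,0,0,0,0]]'
python3 - <<'E'
from h import *
print(r.get_state()["joints"].round(1))
q=wfit("lid_b",(.338,.298,0),0,save="pics/w7.png",grow=20)
delta(q[0],q[1],.0095)
s=r.get_state();t=R.from_euler('xyz',[180,0,-160],degrees=True);c=R.from_euler('xyz',s['eef_rot'],degrees=True);print((t*c.inv()).as_rotvec(degrees=True).round(1))
E
```

```text
time_s: 22.07
tcp_pos: [0.3387, 0.2993, 0.1098]
eef_rot: [179.9, -0.0, -161.1]
contact_force: [0.1, 0.2, 0.1]
gripper_width: 0.0876
gripper_force: 0.0
[ 6.650e+01  6.100e+00 -3.570e+01 -1.000e-01 -4.820e+01 -1.375e+02]
lid_b cost 0.019 pose [0.339  0.2991 0.     0.    ]
t 22.12 units [ 0.01 -0.   -4.01] turn None tilt [ 1.799e+02 -1.000e-01] F [-0.4  0.2  0.9] w 87.2
[-0.1 -0.1  1.1]
```

```bash
python3 -m creep '[[87.6,0,0,-0.9,0,0,0],[87.6,0,0,-0.9,0,0,0],[87.6,0,0,-0.9,0,0,0],[87.6,0,0,-0.7,0,0,0],[87.6,0,0,-0.4,0,0,0],[87.6,0,0,-0.2,0,0,0],[70,0,0,0,0,0,0],[50,0,0,0,0,0,0]]' 25
python3 -m creep '[[50,0,0,0,0,0,0],[50,0,0,0,0,0,0],[50,0,0,0,0,0,0],[50,0,0,0,0,0,0],[50,0,0,0,0,0,0]]'
python3 -m creep '[[50,0,0,0.2,0,0,0],[50,0,0,0.5,0,0,0],[50,0.3,0,0.9,0,0,0],[50,0.6,-0.3,0.9,0,0,0],[50,0.9,-0.5,0.9,0,0,0],[50,0.9,-0.5,0.9,0,0,0],[50,0.9,-0.6,0.9,0,0,0],[50,0.9,-0.6,0.2,0,0,0]]'
python3 -m creep '[[50,0.9,-0.6,0,0,0,0],[50,0.9,-0.6,0,0,0,0],[50,0.34,-0.3,0,0,0,0],[50,0,0,0,0,0,0],[50,0,0,0,0,0,0]]'
python3 - <<'E'
from h import *
q=wfit("tin_b",(.438,.177,0),0,save="pics/w8.png",grow=16)
delta(q[0],q[1],.0367)
E
```

```text
time_s: 22.78
tcp_pos: [0.3385, 0.2992, 0.0096]
eef_rot: [179.9, -0.1, -161.0]
contact_force: [-0.2, 0.1, -0.7]
gripper_width: 0.0795
gripper_force: 0.0
time_s: 23.2
tcp_pos: [0.3383, 0.2996, 0.0099]
eef_rot: [179.9, -0.0, -160.9]
contact_force: [-0.1, -0.9, 6.6]
gripper_width: 0.0571
gripper_force: 25.0
time_s: 23.87
tcp_pos: [0.4529, 0.2371, 0.1486]
eef_rot: [179.8, 0.2, -160.8]
contact_force: [0.7, 1.3, -1.1]
gripper_width: 0.0568
gripper_force: 25.0
time_s: 24.28
tcp_pos: [0.5038, 0.1985, 0.144]
eef_rot: [179.9, -0.2, -161.0]
contact_force: [0.1, 0.8, -1.2]
gripper_width: 0.0569
gripper_force: 25.0
tin_b cost 0.649 pose [0.4476 0.1789 0.     0.    ]
t 24.33 units [-2.23 -0.8  -4.29] turn None tilt [ 1.799e+02 -1.000e-01] F [-0.8  1.  -0.5] w 57.0
```

View pics/w8.png

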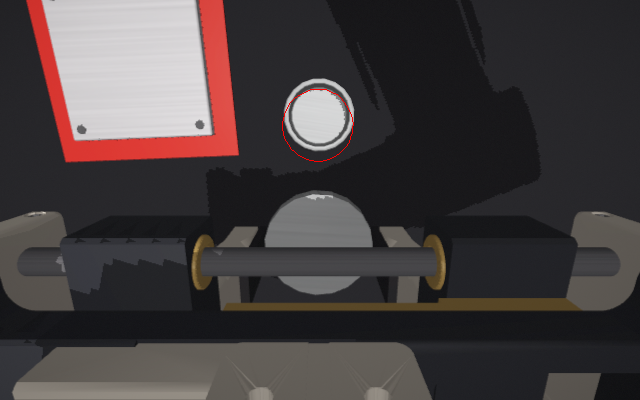

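The tin_b rim is at (319,115). The picture is darker now, so the fixed threshold merged badly and the outline is off. Refit using the rim circle and a lower threshold.

```bash
cat >> h.py <<'E'
M['rim_b']=pr(ci(.060),.034)
E
python3 - <<'E'
from h import *
for m,t in(("rim_b",135),("rim_b",100),("rim_b",60),("tin_b",60),("tin_b",80)):
    q=wfit(m,(.438,.177,0),0,save=f"pics/x_{m}{t}.png",thr=t,grow=8)
delta(.438,.177,.0367)
E
```

```text
rim_b cost 0.636 pose [0.448  0.1786 0.     0.    ]
rim_b cost 0.566 pose [0.4461 0.1799 0.     0.    ]
rim_b cost 0.018 pose [0.4392 0.1769 0.     0.    ]
tin_b cost 0.016 pose [0.4391 0.177  0.     0.    ]
tin_b cost 0.014 pose [0.4391 0.177  0.     0.    ]
t 24.58 units [-2.62 -0.91 -4.31] turn None tilt [ 1.799e+02 -1.000e-01] F [ 0.7 -0.  -0.7] w 56.7
```

```bash
python3 -m creep '[[50,-0.86,-0.3,0,0,0,0],[50,-0.86,-0.3,0,0,0,0],[50,-0.86,-0.3,-0.3,0,0,0],[50,0,0,-0.8,0,0,0],[50,0,0,-0.9,0,0,0],[50,0,0,-0.9,0,0,0],[50,0,0,-0.7,0,0,0],[50,0,0,-0.25,0,0,0]]'
python3 -m creep '[[50,0,0,0,0,0,0],[50,0,0,0,0,0,0]]'
python3 -m creep '[[50,0,0,-0.1,0,0,0],[50,0,0,0,0,0,0]]'
python3 -m creep '[[50,0,0,-0.1,0,0,0],[50,0,0,0,0,0,0]]'
```

```text
time_s: 25.25
tcp_pos: [0.4382, 0.1761, 0.0461]
eef_rot: [180.0, -0.3, -160.9]
contact_force: [0.5, -0.5, 0.4]
gripper_width: 0.0569
gripper_force: 25.0
time_s: 25.42
tcp_pos: [0.4398, 0.177, 0.0485]
eef_rot: [180.0, -0.1, -160.8]
contact_force: [1.2, -0.5, -0.7]
gripper_width: 0.0575
gripper_force: 25.0
time_s: 25.58
tcp_pos: [0.4401, 0.1772, 0.0463]
eef_rot: [179.9, -0.0, -160.9]
contact_force: [0.3, -0.4, -1.2]
gripper_width: 0.0571
gripper_force: 25.0
time_s: 25.75
tcp_pos: [0.4397, 0.1768, 0.0433]
eef_rot: [179.9, -0.1, -160.9]
contact_force: [-0.2, -1.2, -0.7]
gripper_width: 0.0572
gripper_force: 25.0
```

```bash
python3 -m creep '[[50,-0.02,0,-0.12,0,0,0],[50,0,0,-0.1,0,0,0],[50,0,0,0,0,0,0],[80,0,0,0,0,0,0],[80,0,0,0,0,0,0],[80,0,0,0,0,0,0]]'
python3 -m creep '[[80,0,0,0.5,0,0,0],[80,0,0,0.7,0,0,0],[0,0,0,0,0,0,0],[0,0,0,0,0,0,0],[0,0,0,0,0,0,0],[0,0,0,0,0,0,0],[0,0,0,0,0,0,0],[0,0,0,0,0,0,0]]' 10
python3 -m creep '[[0,0,0,0,0,0,0],[0,0,0,-0.3,0,0,0],[0,0,0,-0.3,0,0,0],[0,0,0,-0.2,0,0,0],[0,0,0,-0.12,0,0,0],[0,0,0,0,0,0,0],[0,0,0,0,0,0,0]]'
python3 -m creep '[[0,0,0,-0.08,0,0,0],[0,0,0,0,0,0,0]]'
```

```text
time_s: 26.25
tcp_pos: [0.4392, 0.1767, 0.0376]
eef_rot: [179.9, -0.1, -160.9]
contact_force: [1.2, 0.7, -0.3]
gripper_width: 0.0718
gripper_force: 0.0
time_s: 26.92
tcp_pos: [0.4388, 0.1764, 0.0671]
eef_rot: [180.0, -0.1, -160.9]
contact_force: [0.1, 0.1, 0.9]
gripper_width: 0.0456
gripper_force: 0.0
time_s: 27.5
tcp_pos: [0.4392, 0.1766, 0.0443]
eef_rot: [180.0, -0.1, -160.9]
contact_force: [0.2, 0.3, 1.8]
gripper_width: 0.0025
gripper_force: 1.0
time_s: 27.67
tcp_pos: [0.4395, 0.1768, 0.0441]
eef_rot: [180.0, -0.1, -160.8]
contact_force: [-6.9, -1.4, 25.4]
gripper_width: 0.0009
gripper_force: 12.6
```

All three tins are closed. Next: measure the carrier from the wrist camera on the way to tin_a.

```bash
python3 -m creep '[[30,0,0,0.4,0,0,0],[60,0,0,0.9,0,0,0],[87.6,0.3,-0.7,1,0,0,0],[87.6,0.4,-0.9,1,0,0,0],[87.6,0.4,-0.9,1,0,0,0],[87.6,0.4,-0.9,1,0,0,0],[87.6,0.4,-0.9,1,0,0,0],[87.6,0.4,-0.9,0,0,0,0]]' 20
python3 -m creep '[[87.6,0.2,-0.9,0,0,0,0],[87.6,0,-0.2,0,0,0,0],[87.6,0,0,0,0,0,0],[87.6,0,0,0,0,0,0]]'
python3 - <<'E'
from h import *
import pickle
p=capture("wrist");S=seg(p,"carrier",(.451,.003,0),120,20);a=fit("carrier",[(p,S)],(.451,.003,0,21));print(a[0],a[1].round(4))
pickle.dump((p,S),open("c1.pkl","wb"))
f=p["frame"][:,:,::-1].copy();cv2.polylines(f,[np.round(hull(p,"carrier",a[1])).astype(int)],True,(0,255,0),1);cv2.imwrite("pics/w9.png",f)
s=r.get_state();print(s["joints"].round(1))
delta(.638,-.145,.13,26.96)
E
```

```text
time_s: 28.33
tcp_pos: [0.4994, 0.0462, 0.2049]
eef_rot: [180.0, 0.3, -160.8]
contact_force: [2.1, -0.4, 1.1]
gripper_width: 0.0489
gripper_force: 0.0
time_s: 28.67
tcp_pos: [0.5013, 0.019, 0.1995]
eef_rot: [179.9, -0.1, -160.9]
contact_force: [-0.2, -0.3, 0.1]
gripper_width: 0.0755
gripper_force: 0.0
0.01135199088673959 [4.51000e-01 4.30000e-03 0.00000e+00 2.12747e+01]
[ 24.6   5.4 -22.9  -0.1 -61.8 -95.5]
t 28.72 units [ 5.47 -6.58 -2.78] turn 7.9 tilt [ 1.799e+02 -1.000e-01] F [ 0.7  0.3 -0.8] w 79.4
```

View pics/w9.png

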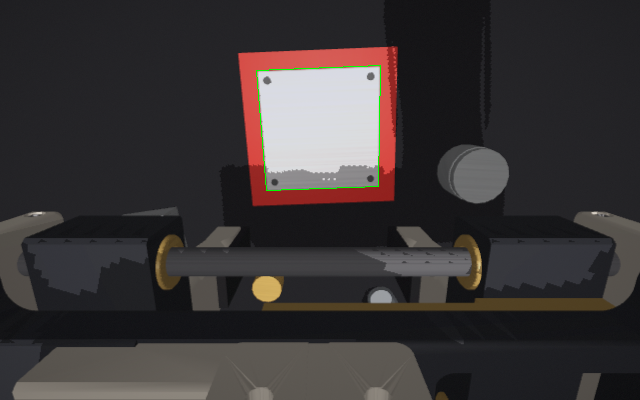

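Carrier outline fits at (320,128): centre (.451,.0043), yaw 21.3. Closed tin_b is at (473,174). Next: pick tin_a.

```bash
python3 -m creep '[[87.6,0.68,-0.82,0,0,0,4],[87.6,0.68,-0.82,0,0,0,3.9],[87.6,0.68,-0.82,-0.4,0,0,0],[87.6,0.68,-0.82,-0.6,0,0,0],[87.6,0.68,-0.82,-0.6,0,0,0],[87.6,0.68,-0.82,-0.6,0,0,0],[87.6,0.68,-0.82,-0.6,0,0,0],[87.6,0.68,-0.82,0,0,0,0]]'
python3 -m creep '[[87.6,0,0,0,0,0,0],[87.6,0,0,0,0,0,0]]'
python3 - <<'E'
from h import *
q=wfit("cl_a",(.638,-.145,0),26.96,save="pics/w10.png",grow=12,thr=85)
delta(q[0],q[1],.012,q[3])
E
```

```text
time_s: 29.38
tcp_pos: [0.6366, -0.1443, 0.126]
eef_rot: [179.8, -0.4, -152.9]
contact_force: [0.3, 0.6, 0.6]
gripper_width: 0.0873
gripper_force: 0.0
time_s: 29.55
tcp_pos: [0.6379, -0.1447, 0.1287]
eef_rot: [179.9, -0.2, -153.0]
contact_force: [-1.1, 0.9, 0.8]
gripper_width: 0.0877
gripper_force: 0.0
cl_a cost 0.054 pose [ 0.6377 -0.1439  0.     27.5625]
t 29.6 units [ 0.01  0.01 -4.69] turn 0.5 tilt [179.9  -0.2] F [-0.6 -0.1 -0.2] w 87.4
```

```bash
python3 -m creep '[[87.6,0,0,-1,0,0,0.3],[87.6,0,0,-1,0,0,0],[87.6,0,0,-1,0,0,0],[87.6,0,0,-0.9,0,0,0],[87.6,0,0,-0.5,0,0,0],[87.6,0,0,-0.28,0,0,0],[70,0,0,0,0,0,0],[56,0,0,0,0,0,0]]' 40
python3 -m creep '[[56,0,0,0,0,0,0],[56,0,0,0,0,0,0],[56,0,0,0,0,0,0],[56,0,0,0,0,0,0],[56,0,0,0,0,0,0]]'
python3 -m creep '[[56,0,0,0.2,0,0,0],[56,0,0,0.5,0,0,0],[56,0,0,0.8,0,0,0],[56,-0.3,0.2,0.9,0,0,0],[56,-0.6,0.5,0.6,0,0,0],[56,-0.8,0.7,0,0,0,-2],[56,-0.8,0.7,0,0,0,-2],[56,-0.8,0.7,0,0,0,-2]]'
python3 -c "
from h import *
delta(.451,.0043,.024,21.27)"
```

```text
time_s: 30.27
tcp_pos: [0.6382, -0.1444, 0.014]
eef_rot: [180.0, -0.1, -152.6]
contact_force: [-0.2, -0.9, 0.9]
gripper_width: 0.0791
gripper_force: 0.0
time_s: 30.68
tcp_pos: [0.6386, -0.1448, 0.0146]
eef_rot: [180.0, 0.0, -152.7]
contact_force: [-0.0, 2.3, 6.7]
gripper_width: 0.0654
gripper_force: 40.0
time_s: 31.35
tcp_pos: [0.5541, -0.0745, 0.089]
eef_rot: [179.9, -0.1, -158.8]
contact_force: [0.3, 0.5, -2.6]
gripper_width: 0.0655
gripper_force: 40.0
t 31.35 units [-4.12  3.15 -2.6 ] turn 0.1 tilt [ 1.799e+02 -1.000e-01] F [ 0.3  0.5 -2.6] w 65.5
```

```bash
python3 -m creep '[[56,-0.8,0.63,0,0,0,0],[56,-0.8,0.63,0,0,0,0],[56,-0.8,0.63,0,0,0,0],[56,-0.8,0.63,0,0,0,0],[56,-0.7,0.5,-0.2,0,0,0],[56,-0.22,0.13,-0.5,0,0,0],[56,0,0,-0.7,0,0,0],[56,0,0,-0.5,0,0,0]]'
python3 -m creep '[[56,0,0,-0.2,0,0,0],[56,0,0,0,0,0,0],[56,0,0,0,0,0,0]]'
python3 -c "
from h import *
delta(.451,.0043,.0268,21.27)"
```

```text
time_s: 32.02
tcp_pos: [0.4517, 0.0043, 0.0409]
eef_rot: [179.9, -0.0, -158.6]
contact_force: [-0.1, 0.1, -2.9]
gripper_width: 0.0656
gripper_force: 40.0
time_s: 32.27
tcp_pos: [0.4524, 0.0038, 0.0361]
eef_rot: [179.9, -0.1, -158.7]
contact_force: [0.3, -0.1, -2.6]
gripper_width: 0.0657
gripper_force: 40.0
t 32.27 units [-0.05  0.02 -0.37] turn -0.0 tilt [ 1.799e+02 -1.000e-01] F [ 0.3 -0.1 -2.6] w 65.7
```

```bash
python3 -m creep '[[56,-0.05,0.02,-0.2,0,0,0],[56,0,0,-0.1,0,0,0],[56,0,0,0,0,0,0]]'
python3 -m creep '[[56,0,0,-0.06,0,0,0],[56,0,0,0,0,0,0]]'
python3 -m creep '[[56,0,0,-0.04,0,0,0],[56,0,0,0,0,0,0]]'
```

```text
time_s: 32.52
tcp_pos: [0.4507, 0.0043, 0.0279]
eef_rot: [179.9, -0.1, -158.7]
contact_force: [-0.1, -0.7, -3.6]
gripper_width: 0.0657
gripper_force: 40.0
time_s: 32.68
tcp_pos: [0.451, 0.0044, 0.0266]
eef_rot: [179.9, -0.1, -158.7]
contact_force: [0.2, 0.7, -2.7]
gripper_width: 0.0657
gripper_force: 40.0
time_s: 32.85
tcp_pos: [0.451, 0.0044, 0.0265]
eef_rot: [180.0, -0.1, -158.7]
contact_force: [-5.2, 1.0, 12.9]
gripper_width: 0.066
gripper_force: 40.0
```

```bash
python3 -m creep '[[56,0,0,0.04,0,0,0],[87.6,0,0,0,0,0,0],[87.6,0,0,0,0,0,0],[87.6,0,0,0,0,0,0],[87.6,0,0,0.4,0,0,0],[87.6,0,0,0.8,0,0,0],[87.6,0,0,1,0,0,0],[87.6,0.2,0.1,1,0,0,0]]'
python3 -m creep '[[87.6,0.6,0.2,1,0,0,0],[87.6,0.8,0.2,1,0,0,0],[87.6,0.5,0.2,1,0,0,0],[87.6,0,0,0.3,0,0,0],[87.6,0,0,0,0,0,0],[87.6,0,0,0,0,0,0]]'
python3 - <<'E'
from h import *
q=wfit("cl_a",(.451,.0043,.012),21.27,save="pics/w11.png",grow=6,thr=170)
p=capture("wrist");cl=hull(p,"cl_a",[.451,.0043,.012,21.27]);cr=hull(p,"carrier",[.451,.0043,0,21.27])
f=p["frame"][:,:,::-1].copy()
for h in(cl,cr):cv2.polylines(f,[np.round(h*16).astype(int)],True,(0,255,0),1,cv2.LINE_AA,4)
f=cv2.resize(f[40:220,200:460],None,fx=3,fy=3,interpolation=cv2.INTER_NEAREST);cv2.imwrite("pics/w11.png",f)
delta(.439,.177,.14)
E
```

```text
time_s: 33.52
tcp_pos: [0.4546, 0.0063, 0.107]
eef_rot: [179.9, -0.2, -158.7]
contact_force: [-0.2, -0.0, -0.0]
gripper_width: 0.0876
gripper_force: 0.0
time_s: 34.02
tcp_pos: [0.5028, 0.0219, 0.1885]
eef_rot: [179.9, -0.1, -158.7]
contact_force: [0.2, 0.5, -1.0]
gripper_width: 0.0875
gripper_force: 0.0
cl_a cost 0.474 pose [4.33300e-01 8.50000e-03 1.20000e-02 2.07217e+01]
t 34.12 units [-2.52  6.22 -1.91] turn None tilt [179.9  -0.2] F [-0.9 -0.4  1. ] w 87.2
```

View pics/w11.png

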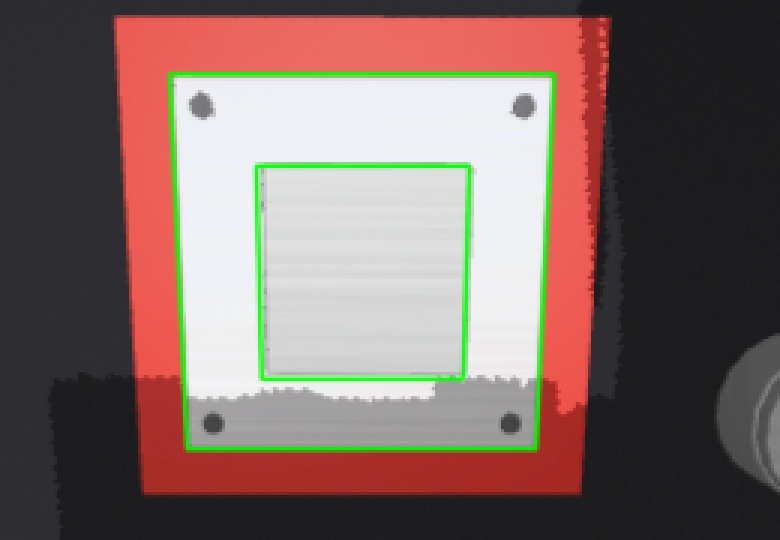

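tin_a stands at (365,270) in the crop, matching the predicted outline and centred and square on the plate. Next: tin_b.

```bash
python3 -m creep '[[87.6,-0.3,0.85,0,0,0,0],[87.6,-0.37,0.9,0,0,0,0],[87.6,-0.37,0.9,0,0,0,0],[87.6,-0.37,0.9,-0.3,0,0,0],[87.6,-0.37,0.9,-0.6,0,0,0],[87.6,-0.37,0.9,-0.6,0,0,0],[87.6,-0.37,0.87,-0.4,0,0,0],[87.6,0,0,0,0,0,0]]'
python3 -m creep '[[87.6,0,0,0,0,0,0],[87.6,0,0,0,0,0,0]]'
python3 - <<'E'
from h import *
for t in(65,85):q=wfit("cl_b",(.439,.177,0),0,save="pics/x1.png",grow=10,thr=t)
delta(.4392,.1769,.013)
E
```

```text
time_s: 34.78
tcp_pos: [0.4376, 0.1784, 0.1386]
eef_rot: [180.0, -0.4, -158.6]
contact_force: [0.1, -1.1, -0.1]
gripper_width: 0.0876
gripper_force: 0.0
time_s: 34.95
tcp_pos: [0.4399, 0.1769, 0.141]
eef_rot: [180.0, -0.2, -158.6]
contact_force: [0.5, -0.8, -0.0]
gripper_width: 0.0874
gripper_force: 0.0
cl_b cost 0.015 pose [0.439  0.1768 0.     0.    ]
cl_b cost 0.026 pose [0.4392 0.177  0.     0.    ]
t 35.05 units [-0.05  0.01 -5.14] turn None tilt [ 1.799e+02 -1.000e-01] F [ 1.5 -0.2 -0.5] w 87.7
```

```bash
python3 -m creep '[[87.6,-0.03,0,-1,0,0,0],[87.6,0,0,-1,0,0,0],[87.6,0,0,-1,0,0,0],[87.6,0,0,-1,0,0,0],[87.6,0,0,-0.7,0,0,0],[87.6,0,0,-0.4,0,0,0],[70,0,0,0,0,0,0],[50,0,0,0,0,0,0]]' 40
python3 -m creep '[[50,0,0,0,0,0,0],[50,0,0,0,0,0,0],[50,0,0,0,0,0,0],[50,0,0,0,0,0,0],[50,0,0,0,0,0,0]]'
python3 -m creep '[[50,0,0,0.3,0,0,0],[50,0,0,0.7,0,0,0],[50,0,0,1,0,0,0],[50,0,0,1,0,0,0],[50,0,-0.4,1,0,0,0],[50,0,-0.7,0.3,0,0,0],[50,0.1,-0.9,0,0,0,0],[50,0.1,-0.9,0,0,0,0]]'
python3 -c "
from h import *
delta(.451,.0043,.1)"
```

```text
time_s: 35.72
tcp_pos: [0.4398, 0.1767, 0.014]
eef_rot: [180.0, -0.1, -158.7]
contact_force: [0.4, 0.9, 0.0]
gripper_width: 0.079
gripper_force: 0.0
time_s: 36.13
tcp_pos: [0.4402, 0.1777, 0.015]
eef_rot: [179.9, -0.0, -158.7]
contact_force: [0.1, -0.9, 8.0]
gripper_width: 0.0588
gripper_force: 40.0
time_s: 36.8
tcp_pos: [0.4445, 0.1046, 0.1229]
eef_rot: [179.9, 0.0, -158.6]
contact_force: [0.4, -0.1, -2.8]
gripper_width: 0.0589
gripper_force: 40.0
t 36.8 units [ 0.26 -4.01 -0.91] turn None tilt [179.9   0. ] F [ 0.4 -0.1 -2.8] w 58.9
```

```bash
python3 -m creep '[[50,0.09,-1,0,0,0,0],[50,0.1,-1,0,0,0,0],[50,0.1,-1,0,0,0,0],[50,0,-0.8,0,0,0,0],[50,0,-0.2,-0.4,0,0,0],[50,0,0,-0.7,0,0,0],[50,0,0,-0.5,0,0,0],[50,0,0,-0.2,0,0,0]]'
python3 -m creep '[[50,0,0,0,0,0,0],[50,0,0,0,0,0,0]]'
python3 -c "
from h import *
delta(.4517,.0046,.0705)"
```

```text
time_s: 37.47
tcp_pos: [0.4505, 0.0042, 0.0754]
eef_rot: [179.9, -0.2, -158.7]
contact_force: [0.1, -0.5, -2.2]
gripper_width: 0.0588
gripper_force: 40.0
time_s: 37.63
tcp_pos: [0.4519, 0.005, 0.0769]
eef_rot: [179.9, -0.1, -158.7]
contact_force: [0.3, 0.1, -1.2]
gripper_width: 0.059
gripper_force: 40.0
t 37.63 units [-0.01 -0.02 -0.26] turn None tilt [ 1.799e+02 -1.000e-01] F [ 0.3  0.1 -1.2] w 59.0
```

```bash
python3 -m creep '[[50,0,-0.02,-0.18,0,0,0],[50,0,0,0,0,0,0],[50,0,0,0,0,0,0]]'
python3 -m creep '[[50,0,0,-0.06,0,0,0],[50,0,0,0,0,0,0]]'
python3 -m creep '[[50,0,0,-0.04,0,0,0],[50,0,0,0,0,0,0]]'
```

```text
time_s: 37.88
tcp_pos: [0.452, 0.0045, 0.0723]
eef_rot: [179.9, -0.1, -158.7]
contact_force: [-0.3, -0.5, -2.1]
gripper_width: 0.0589
gripper_force: 40.0
time_s: 38.05
tcp_pos: [0.4522, 0.0046, 0.071]
eef_rot: [179.9, -0.0, -158.7]
contact_force: [-1.2, 1.5, 1.2]
gripper_width: 0.0591
gripper_force: 40.0
time_s: 38.22
tcp_pos: [0.4523, 0.0046, 0.0709]
eef_rot: [180.0, -0.0, -158.6]
contact_force: [-6.1, 0.8, 16.1]
gripper_width: 0.0588
gripper_force: 40.0
```

```bash
python3 -m creep '[[50,0,0,0.06,0,0,0],[87.6,0,0,0,0,0,0],[87.6,0,0,0,0,0,0],[87.6,0,0,0,0,0,0],[87.6,0,0,0.4,0,0,0],[87.6,0,0,0.8,0,0,0],[87.6,0,0,1,0,0,0],[87.6,0.2,0.1,1,0,0,0]]'
python3 -m creep '[[87.6,0.6,0.2,1,0,0,0],[87.6,0.8,0.2,1,0,0,0],[87.6,0.5,0.2,1,0,0,0],[87.6,0,0,0.3,0,0,0],[87.6,0,0,0,0,0,0],[87.6,0,0,0,0,0,0]]'
python3 - <<'E'
from h import *
p=capture("wrist");H=[hull(p,"cl_b",[.451,.0043,.056,0]),hull(p,"cl_a",[.451,.0043,.012,21.27])]
q=wfit("cl_b",(.451,.0043,.056),0,thr=150,grow=5)
f=p["frame"][:,:,::-1].copy()
for h in H:cv2.polylines(f,[np.round(h*16).astype(int)],True,(0,255,0),1,cv2.LINE_AA,4)
f=cv2.resize(f[20:230,200:460],None,fx=2.8,fy=2.8,interpolation=cv2.INTER_NEAREST);cv2.imwrite("pics/w12.png",f)
delta(.492,-.42,.14,12.3)
E
```

```text
time_s: 38.88
tcp_pos: [0.4557, 0.0064, 0.1515]
eef_rot: [179.9, -0.2, -158.7]
contact_force: [0.8, 0.6, -0.4]
gripper_width: 0.0874
gripper_force: 0.0
time_s: 39.38
tcp_pos: [0.5037, 0.0219, 0.2328]
eef_rot: [179.9, -0.1, -158.7]
contact_force: [-0.1, -0.6, -0.7]
gripper_width: 0.0879
gripper_force: 0.0
cl_b cost 0.404 pose [0.4462 0.0028 0.056  0.    ]
t 39.48 units [ -0.44 -17.66  -3.68] turn -9.0 tilt [179.9  -0.2] F [-0.6  0.3 -0.2] w 87.4
```

View pics/w12.png

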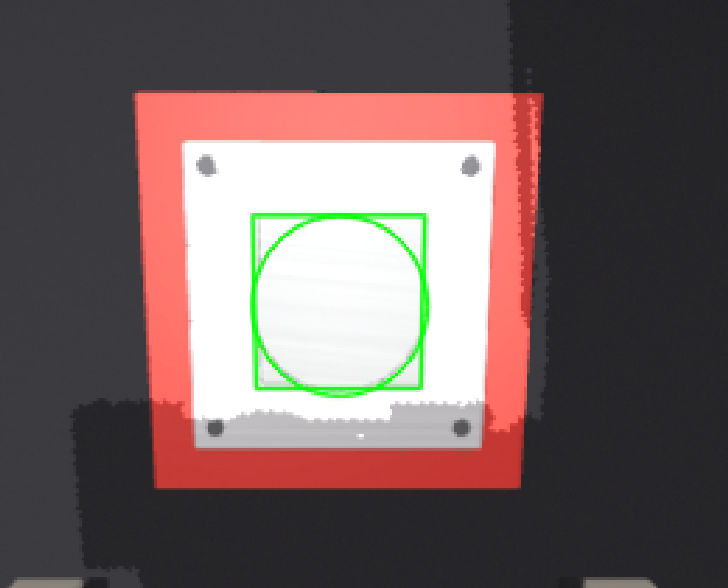

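tin_b appears at (340,305) in the crop, within about 1 mm of the predicted outline and centred over tin_a. Next: tin_c.

```bash
python3 -m creep '[[87.6,0,-0.6,0,0,0,0],[87.6,0,-0.95,0,0,0,-1.5],[87.6,0,-1,0,0,0,-1.5],[87.6,0,-1,0,0,0,-1.5],[87.6,0,-1,0,0,0,-1.5],[87.6,0,-1,0,0,0,-1.5],[87.6,0,-1,0,0,0,-1.5],[87.6,0,-1,0,0,0,0]]'
python3 -m creep '[[87.6,0,-1,0,0,0,0],[87.6,0,-1,0,0,0,0],[87.6,0,-1,0,0,0,0],[87.6,0,-1,0,0,0,0],[87.6,-0.1,-1,-0.6,0,0,0],[87.6,-0.1,-1,-0.9,0,0,0],[87.6,-0.1,-1,-0.9,0,0,0],[87.6,-0.14,-1,-0.9,0,0,0]]'
python3 -m creep '[[87.6,0,-1,-0.3,0,0,0],[87.6,0,-1,0,0,0,0],[87.6,0,-0.11,0,0,0,0],[87.6,0,0,0,0,0,0],[87.6,0,0,0,0,0,0]]'
python3 - <<'E'
from h import *
print(np.median(capture("wrist")["frame"].max(2)[60:160]))
for t in(120,140):q=wfit("cl_c",(.492,-.42,0),12.3,save="pics/x2.png",grow=12,thr=t)
delta(q[0],q[1],.0135,q[3])
E
```

```text
time_s: 40.15
tcp_pos: [0.5031, -0.168, 0.2322]
eef_rot: [179.9, -0.2, -167.8]
contact_force: [-0.3, 0.3, -0.2]
gripper_width: 0.0874
gripper_force: 0.0
time_s: 40.82
tcp_pos: [0.4921, -0.3676, 0.1489]
eef_rot: [179.9, -0.2, -167.7]
contact_force: [0.1, -0.0, -0.9]
gripper_width: 0.0874
gripper_force: 0.0
time_s: 41.23
tcp_pos: [0.4925, -0.4191, 0.1425]
eef_rot: [179.9, -0.2, -167.7]
contact_force: [0.1, 0.5, 0.3]
gripper_width: 0.0879
gripper_force: 0.0
110.0
cl_c cost 0.059 pose [ 0.4911 -0.4194  0.     12.7999]
cl_c cost 0.045 pose [ 0.491  -0.4189  0.     11.7336]
t 41.38 units [-0.09 -0.01 -5.21] turn -0.6 tilt [ 1.799e+02 -1.000e-01] F [ 0.   0.6 -0.1] w 87.8
```

```bash
python3 -m creep '[[87.6,-0.06,0,-1,0,0,0],[87.6,0,0,-1,0,0,0],[87.6,0,0,-1,0,0,0],[87.6,0,0,-1,0,0,0],[87.6,0,0,-0.8,0,0,0],[87.6,0,0,-0.36,0,0,0],[60,0,0,0,0,0,0],[36,0,0,0,0,0,0]]' 40
python3 -m creep '[[36,0,0,0,0,0,0],[36,0,0,0,0,0,0],[36,0,0,0,0,0,0],[36,0,0,0,0,0,0],[36,0,0,0,0,0,0],[36,0,0,0,0,0,0]]'
python3 -m creep '[[36,0,0,0,0,0,0],[36,0,0,0.3,0,0,0],[36,0,0,0.7,0,0,0],[36,0,0,1,0,0,0],[36,0,0,1,0,0,0],[36,0,0.3,1,0,0,0],[36,-0.05,0.6,1,0,0,0],[36,-0.1,1,1,0,0,1.5]]'
python3 -m creep '[[36,-0.1,1,0.2,0,0,1.5],[36,-0.1,1,0,0,0,1.5],[36,-0.1,1,0,0,0,1.5],[36,-0.1,1,0,0,0,1.5],[36,-0.1,1,0,0,0,1.5],[36,-0.1,1,0,0,0,0],[36,-0.1,1,0,0,0,0],[36,-0.1,1,0,0,0,0]]'
python3 -c "
from h import *
delta(.451,.0043,.15,21.27)"
```

```text
time_s: 42.05
tcp_pos: [0.4923, -0.4194, 0.0152]
eef_rot: [180.0, -0.1, -167.6]
contact_force: [0.4, -1.0, 1.0]
gripper_width: 0.079
gripper_force: 0.0
time_s: 42.55
tcp_pos: [0.492, -0.4197, 0.0152]
eef_rot: [180.0, -0.1, -167.7]
contact_force: [-0.5, 1.9, 3.4]
gripper_width: 0.0457
gripper_force: 40.0
time_s: 43.22
tcp_pos: [0.4878, -0.3728, 0.1654]
eef_rot: [179.9, -0.1, -166.3]
contact_force: [2.5, -0.6, -1.5]
gripper_width: 0.0455
gripper_force: 40.0
time_s: 43.88
tcp_pos: [0.4675, -0.171, 0.1697]
eef_rot: [179.9, -0.1, -158.7]
contact_force: [1.5, 1.3, -1.7]
gripper_width: 0.0457
gripper_force: 40.0
t 43.88 units [-0.66  7.01 -0.79] turn -0.0 tilt [ 1.799e+02 -1.000e-01] F [ 1.5  1.3 -1.7] w 45.7
```

```bash
python3 -m creep '[[36,-0.09,1,0,0,0,0],[36,-0.09,1,0,0,0,0],[36,-0.09,1,0,0,0,0],[36,-0.09,1,0,0,0,0],[36,-0.09,1,0,0,0,0],[36,-0.09,1,0,0,0,0],[36,-0.09,0.8,0,0,0,0],[36,0,0.22,-0.3,0,0,0]]'
python3 -m creep '[[36,0,0,-0.7,0,0,0],[36,0,0,-0.5,0,0,0],[36,0,0,-0.3,0,0,0],[36,0,0,0,0,0,0],[36,0,0,0,0,0,0]]'
python3 -c "
from h import *
delta(.4519,.0046,.1152,21.27)"
```

```text
time_s: 44.55
tcp_pos: [0.4529, 0.0056, 0.1634]
eef_rot: [179.9, 0.1, -158.6]
contact_force: [1.2, -0.2, -0.9]
gripper_width: 0.0456
gripper_force: 40.0
time_s: 44.97
tcp_pos: [0.4522, 0.003, 0.1245]
eef_rot: [180.0, -0.2, -158.7]
contact_force: [-0.1, 0.3, -1.2]
gripper_width: 0.0454
gripper_force: 40.0
t 44.97 units [-0.01  0.06 -0.37] turn -0.0 tilt [180.   -0.2] F [-0.1  0.3 -1.2] w 45.4
```

```bash
python3 -m creep '[[36,0,0.03,-0.2,0,0,0],[36,0,0,0,0,0,0],[36,0,0,0,0,0,0]]'
python3 -m creep '[[36,0,0,-0.1,0,0,0],[36,0,0,0,0,0,0]]'
python3 -m creep '[[36,0,0,-0.05,0,0,0],[36,0,0,0,0,0,0]]'
```

```text
time_s: 45.22
tcp_pos: [0.4525, 0.0041, 0.1198]
eef_rot: [179.9, -0.1, -158.7]
contact_force: [-0.4, 0.0, -1.0]
gripper_width: 0.0457
gripper_force: 40.0
time_s: 45.38
tcp_pos: [0.4523, 0.0041, 0.117]
eef_rot: [179.9, -0.1, -158.7]
contact_force: [0.3, 0.3, -1.6]
gripper_width: 0.0454
gripper_force: 40.0
time_s: 45.55
tcp_pos: [0.4523, 0.0041, 0.1157]
eef_rot: [179.9, -0.1, -158.7]
contact_force: [0.0, -0.3, -3.0]
gripper_width: 0.0457
gripper_force: 40.0
```

```bash
python3 -m creep '[[36,0,0,-0.04,0,0,0],[36,0,0,0,0,0,0]]'
```

```text
time_s: 45.72
tcp_pos: [0.4526, 0.0042, 0.1151]
eef_rot: [180.0, -0.1, -158.7]
contact_force: [-0.4, -1.7, 0.9]
gripper_width: 0.0454
gripper_force: 40.0
```

```bash
python3 -m creep '[[36,0,0,-0.01,0,0,0],[70,0,0,0,0,0,0],[80,0,0,0,0,0,0],[80,0,0,0,0,0,0],[80,0,0,0.4,0,0,0],[80,0,0,0.8,0,0,0],[87.6,0,0,1,0,0,0],[87.6,0.2,0.1,1,0,0,0]]'
python3 -m creep '[[87.6,0.6,0.2,1,0,0,0],[87.6,0.8,0.2,1,0,0,0],[87.6,0.5,0.2,0.8,0,0,0],[87.6,0,0,0.3,0,0,0],[87.6,0,0,0,0,0,0],[87.6,0,0,0,0,0,0]]'
python3 - <<'E'
from h import *
p=capture("wrist");g=np.array([.451,.0043])
H=[hull(p,"cl_c",[*g,.1,21.27]),hull(p,"cl_b",[*g,.056,0]),hull(p,"cl_a",[*g,.012,21.27])]
f=p["frame"][:,:,::-1].copy();cv2.imwrite("pics/raw13.png",f)
for h in H:cv2.polylines(f,[np.round(h*16).astype(int)],True,(0,255,0),1,cv2.LINE_AA,4)
a=cv2.resize(f[20:230,200:460],None,fx=2.8,fy=2.8,interpolation=cv2.INTER_NEAREST);cv2.imwrite("pics/w13.png",a)
delta(.646,.0036,.13)
E
```

```text
time_s: 46.38
tcp_pos: [0.4563, 0.0062, 0.1951]
eef_rot: [179.9, -0.2, -158.7]
contact_force: [-0.6, 0.3, -0.9]
gripper_width: 0.0854
gripper_force: 0.0
time_s: 46.88
tcp_pos: [0.5042, 0.0216, 0.2713]
eef_rot: [179.9, -0.1, -158.7]
contact_force: [-0.8, -0.2, -0.1]
gripper_width: 0.0878
gripper_force: 0.0
t 46.93 units [ 5.69 -0.71 -5.63] turn None tilt [179.9  -0.2] F [ 0.4 -0.5  0.4] w 87.6
```

View pics/w13.png

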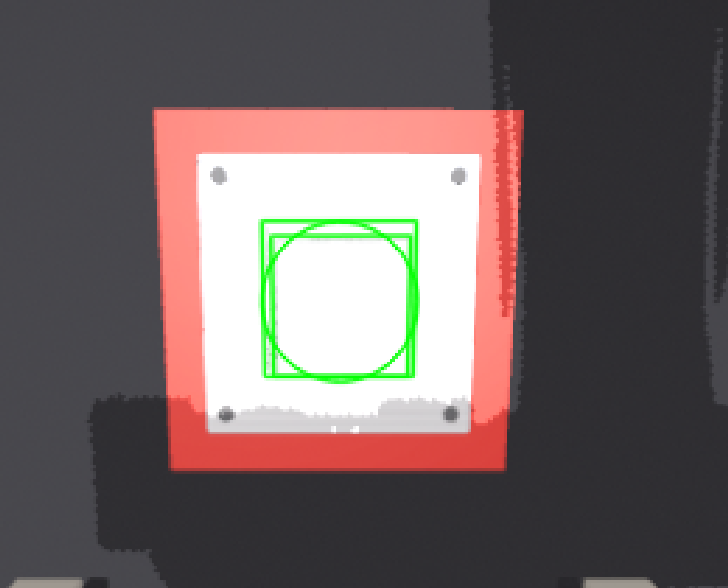

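The picture is overexposed, but the top tin's faint edges (340,305) lie on the predicted outline. Next: the weight.

```bash
python3 -m creep '[[87.6,0.8,-0.1,0,0,0,0],[87.6,0.8,-0.1,-0.3,0,0,0],[87.6,0.8,-0.1,-0.8,0,0,0],[87.6,0.8,-0.1,-0.9,0,0,0],[87.6,0.8,-0.1,-0.9,0,0,0],[87.6,0.8,-0.1,-0.9,0,0,0],[87.6,0.8,-0.1,-0.9,0,0,0],[87.6,0.09,0,-0.9,0,0,0]]'
python3 -m creep '[[87.6,0,0,0,0,0,0],[87.6,0,0,0,0,0,0]]'
python3 - <<'E'
from h import *
p=capture("wrist");print(np.median(p["frame"].max(2)[60:160]),proj(p,np.array([[.646,.0036,.014]])).round())
for t in(120,150):q=wfit("weight",(.646,.0036,0),0,save="pics/w14.png",grow=14,thr=t)
delta(q[0],q[1],.009)
s=p["frame"]
E
```

```text
time_s: 47.6
tcp_pos: [0.6482, 0.0034, 0.129]
eef_rot: [180.0, -0.2, -158.7]
contact_force: [0.5, 0.1, -0.5]
gripper_width: 0.0875
gripper_force: 0.0
time_s: 47.77
tcp_pos: [0.6451, 0.0035, 0.1299]
eef_rot: [179.9, -0.4, -158.7]
contact_force: [0.3, -0.6, -0.2]
gripper_width: 0.0878
gripper_force: 0.0
77.0 [[318. 193.]]
weight cost 0.036 pose [0.6472 0.0037 0.     0.    ]
weight cost 0.075 pose [0.6474 0.0037 0.     0.    ]
t 47.92 units [ 0.   -0.02 -4.99] turn None tilt [180.   0.] F [0.3 0.2 1.1] w 87.7
```

```bash
python3 -m creep '[[87.6,0,0,-1,0,0,0],[87.6,0,0,-1,0,0,0],[87.6,0,0,-1,0,0,0],[87.6,0,0,-1,0,0,0],[87.6,0,0,-0.6,0,0,0],[87.6,0,0,-0.3,0,0,0],[50,0,0,0,0,0,0],[26,0,0,0,0,0,0]]' 30
python3 -m creep '[[26,0,0,0,0,0,0],[26,0,0,0,0,0,0],[26,0,0,0,0,0,0],[26,0,0,0,0,0,0],[26,0,0,0,0,0,0],[26,0,0,0,0,0,0],[26,0,0,0,0,0,0],[26,0,0,0,0,0,0]]'
python3 -m creep '[[26,0,0,0.3,0,0,0],[26,0,0,0.7,0,0,0],[26,0,0,1,0,0,0],[26,0,0,1,0,0,0],[26,0,0,1,0,0,0],[26,-0.3,0,1,0,0,0],[26,-0.7,0,1,0,0,0],[26,-0.9,0,0.9,0,0,0]]'
python3 -c "
from h import *
delta(.4515,.0044,.18,21.27)"
```

```text
time_s: 48.58
tcp_pos: [0.6479, 0.0044, 0.0111]
eef_rot: [180.0, 0.0, -158.7]
contact_force: [0.3, 0.2, -0.7]
gripper_width: 0.0791
gripper_force: 0.0
time_s: 49.25
tcp_pos: [0.6472, 0.0041, 0.0097]
eef_rot: [179.9, -0.1, -158.7]
contact_force: [-0.4, -0.4, 2.3]
gripper_width: 0.0353
gripper_force: 30.0
time_s: 49.92
tcp_pos: [0.5996, 0.0041, 0.1832]
eef_rot: [179.9, -0.1, -158.7]
contact_force: [-0.1, 0.6, -1.8]
gripper_width: 0.0351
gripper_force: 30.0
t 49.92 units [-5.93  0.01 -0.13] turn -0.0 tilt [ 1.799e+02 -1.000e-01] F [-0.1  0.6 -1.8] w 35.1
```

```bash
python3 -m creep '[[26,-0.9,0,0,0,0,0],[26,-0.9,0,0,0,0,0],[26,-0.9,0,0,0,0,0],[26,-0.9,0,0,0,0,0],[26,-0.9,0,0,0,0,0],[26,-0.9,0,0,0,0,0],[26,-0.4,0,0,0,0,0],[26,-0.13,0,-0.2,0,0,0]]'
python3 -m creep '[[26,0,0,-0.3,0,0,0],[26,0,0,-0.3,0,0,0],[26,0,0,0,0,0,0],[26,0,0,0,0,0,0]]'
python3 -c "
from h import *
delta(.4515,.0044,.1545,21.27)"
```

```text
time_s: 50.58
tcp_pos: [0.4503, 0.0041, 0.1782]
eef_rot: [179.9, 0.0, -158.7]
contact_force: [-0.2, -0.1, -1.5]
gripper_width: 0.0355
gripper_force: 30.0
time_s: 50.92
tcp_pos: [0.4516, 0.004, 0.161]
eef_rot: [180.0, -0.2, -158.7]
contact_force: [-0.0, -0.4, -1.5]
gripper_width: 0.0351
gripper_force: 30.0
t 50.92 units [-0.    0.02 -0.26] turn -0.0 tilt [180.   -0.2] F [-0.  -0.4 -1.5] w 35.1
```

```bash
python3 -m creep '[[26,0,0.02,-0.15,0,0,0],[26,0,0,0,0,0,0],[26,0,0,0,0,0,0]]'
python3 -m creep '[[26,0,0,-0.08,0,0,0],[26,0,0,0,0,0,0]]'
python3 -m creep '[[26,0,0,-0.05,0,0,0],[26,0,0,0,0,0,0]]'
```

```text
time_s: 51.17
tcp_pos: [0.4515, 0.0046, 0.158]
eef_rot: [179.9, -0.1, -158.7]
contact_force: [0.1, -0.3, -1.6]
gripper_width: 0.0354
gripper_force: 30.0
time_s: 51.33
tcp_pos: [0.4513, 0.0046, 0.1561]
eef_rot: [179.9, -0.1, -158.7]
contact_force: [-0.0, 0.3, -2.6]
gripper_width: 0.035
gripper_force: 30.0
time_s: 51.5
tcp_pos: [0.4513, 0.0046, 0.1549]
eef_rot: [179.9, -0.1, -158.7]
contact_force: [-0.2, 0.4, -1.0]
gripper_width: 0.0351
gripper_force: 30.0
```

```bash
python3 -m creep '[[26,0,0,-0.04,0,0,0],[26,0,0,0,0,0,0]]'
```

```text
time_s: 51.67
tcp_pos: [0.4513, 0.0046, 0.154]
eef_rot: [179.9, -0.1, -158.7]
contact_force: [0.1, -0.2, -3.0]
gripper_width: 0.0353
gripper_force: 30.0
```

```bash
python3 -m creep '[[26,0,0,-0.04,0,0,0],[26,0,0,0,0,0,0]]'
```

```text
time_s: 51.83
tcp_pos: [0.4517, 0.0047, 0.1536]
eef_rot: [180.0, -0.1, -158.7]
contact_force: [-1.7, 0.1, 3.7]
gripper_width: 0.0358
gripper_force: 30.0
```

Contact. Release slowly, lift clear, and check from several views.

```bash
python3 -m creep '[[60,0,0,0,0,0,0],[70,0,0,0,0,0,0],[70,0,0,0,0,0,0],[70,0,0,0,0,0,0],[70,0,0,0.4,0,0,0],[70,0,0,0.8,0,0,0],[70,0,0,1,0,0,0],[80,0.2,0.1,1,0,0,0]]'
python3 -m creep '[[80,0.8,0.3,0.2,0,0,0],[80,1,0.4,0,0,0,0],[80,1,0.4,0,0,0,0],[80,0.8,0.2,0,0,0,0],[80,0.2,0,0,0,0,0],[80,0,0,0,0,0,0],[80,0,0,0,0,0,0]]'
python3 - <<'E'
from h import *
P={n:capture(n) for n in("top","side","wrist")};g=np.array([.451,.0043])
q0=[("weight",[*g,.144,0]),("cl_c",[*g,.1,21.27]),("cl_b",[*g,.056,0]),("cl_a",[*g,.012,21.27])]
O=[]
for n in("side","wrist"):
    p=P[n];c=proj(p,np.array([[*g,.09]]))[0];l,t=(c-[55,45]).astype(int);s=7 if n=='side' else 4
    w=55 if n=='side' else 100
    l,t=int(c[0]-w),int(max(c[1]-(45 if n=='side' else 75),0));f=p["frame"][t:t+(90 if n=='side' else 150),l:l+2*w,::-1]
    f=cv2.resize(f,None,fx=400/(2*w),fy=400/(2*w),interpolation=cv2.INTER_CUBIC)
    if n=='wrist':
        for m,q in q0:cv2.polylines(f,[np.round((hull(p,m,q)+.5-[l,t])*2*16-8).astype(int)],True,(0,160,0),1,cv2.LINE_AA,4)
    O.append(f)
h=max(o.shape[0] for o in O);O=[cv2.copyMakeBorder(o,0,h-o.shape[0],0,0,cv2.BORDER_CONSTANT) for o in O]
cv2.imwrite("pics/f1.png",np.hstack(O))
for c in("beaker","jar"):
    for d in outline_of(P["top"],c)[:1]:print(c,d["bbox"])
E
```

```text
time_s: 52.5
tcp_pos: [0.4554, 0.0067, 0.2337]
eef_rot: [179.9, -0.2, -158.7]
contact_force: [0.0, 0.0, 0.4]
gripper_width: 0.0727
gripper_force: 0.0
time_s: 53.08
tcp_pos: [0.5508, 0.0394, 0.2374]
eef_rot: [179.9, -0.2, -158.7]
contact_force: [-0.1, 0.5, 1.1]
gripper_width: 0.0799
gripper_force: 0.0
jar [429.3, 240.0, 441.7, 253.0]
```

View pics/f1.png

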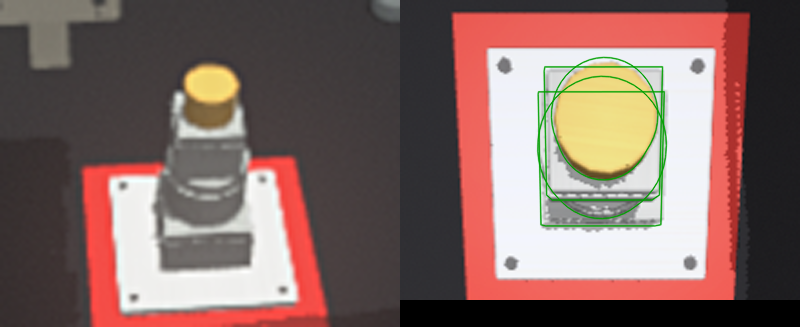

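The side crop shows an upright pile with the brass weight on top at (210,95). In the wrist crop the lids and weight lie on their predicted outlines, centre about (603,120), within roughly 1–2 mm. Handing in.

```bash
python3 -c "
from plant import *
print(close_job())"
```

```text
the job is handed in; nothing more can be done
None
```

The job is handed in: tins a, b and c (tin_d was absent) are closed and stacked a–b–c on the middle of the carrier, centred to within about 2 mm in the last pictures, with the brass weight on top; lid_d was left where it lay as the spare, and the beaker and jar were not touched.

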